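# Reverse the hold-down arm of a carton stand and load it

### The job

The hold-down arm on the sloping stand is fitted the wrong way round. First lift it off its pivot pin, turn it end for end and refit it fully down with the small black end on the pin and the orange paddle out on the rest post; then set the carton on the rubber pad, snug against the ledge, still on its narrow side with its length along the slope. Last, raise the arm a little to clear the lip of the rest (keeping it on the pin), swing it straight down the slope and lower it so that the paddle rests on the carton; leave the other things on the bench where they are.

Things in the scene. Friction and masses are not known exactly. Their poses are not given: they have to be found in the camera images.
- stand: Fixed stand with a sloping white board, 245 mm up the slope by 230 mm across, tilted 0.45 rad (26 deg), its low edge with the ledge towards the robot; origin on the bench below it, x away from the robot. It stands elsewhere and turned otherwise at each start.
- pin_seat (a point): Centre of the shoulder on which the arm sits, at the root of the pivot pin. Axes: x up the slope, y across it to the left (facing up-slope), z square out of the board = axis of the pin. The pin is 12 mm thick and 35 mm long from this point (last 7 mm tapered); the shoulder is 28 mm across and stands 69 mm off the board.
- rest_top (a point): Point on top of the rest post, level with the shoulder, 108 mm from the pin on the line 75 deg to the right of straight down the slope. Axes as for the pin. The top is 20 mm long along the arm; it reaches 33 mm up-slope and, down-slope, 11 mm to a lip (10 mm high, 6 mm thick), against which the parked arm leans; the lip keeps it from swinging down.
- pad (a point): Middle of the black rubber pad flush on the board, 131 mm (x) by 55 mm (y), straight down the slope from the pin (pin axis 139.5 mm up-slope of here). Axes as for the pin. The pad's lower end meets the ledge, which stands 18 mm above the board; the carton belongs exactly on the pad. Nothing stands beside the pad.
- grip (a point): Middle of the loose hold-down arm (150 g) where it is gripped: a rib 16 mm wide, 50 mm long, its top 46 mm above the arm's flat underside, on a beam 16 mm wide and 12 mm high. This point is 32 mm above the underside. Axes: x from black end to orange end, y across the rib, z away from the underside. Holes 75 mm either side.
- holdarm: The whole hold-down arm, 195 mm long; origin half-way along its underside, axes as for the grip. It starts parked: orange end on the pin, underside on shoulder and rest post, against the lip. Its own weight swings it down the slope when the lip does not hold it; with nothing under its free end it droops.
- paddle (a point): Centre, at the underside, of the 16.5 mm hole through the broad orange round paddle (56 mm across, 16 mm high) at one end of the arm. Axes as for the grip.
- boss (a point): Centre, at the underside, of the 16.5 mm hole through the small black round boss (34 mm across, 16 mm high) at the other end of the arm. Axes as for the grip.
- carton_mid (a point): Centre of the white and purple kit carton, 150 g, lying on its narrow long side on the bench: 131 mm along x, 55 mm across y, 67 mm high along z. On the pad it stands 67 mm high, 2 mm below the level of the pin's shoulder. Either end may face the ledge.
- carton: The same carton as a body; origin in the middle of one of its two large 67 x 131 mm side faces, not at its centre.
- cup_mid (a point): Middle of the specimen cup with yellow lid, 52 mm across, 62 mm high, a bystander.
- bottle_mid (a point): Middle of the small white dropper bottle with grey top, 25 mm across, 71 mm high, a bystander.
- cassette: Flat white test cassette, 50 x 78 x 5 mm, a bystander; origin at its underside.
- tape: Roll of paper tape, 53 mm across, 12 mm high, a bystander; origin at its underside.

How it is judged:
By the outcome, as a careful person would: the job done as asked, in the order asked, and still so for the second after the job is handed in, with the robot touching nothing.
It also fails if it takes over 72 s, if anything falls off the work surface, if the arm or the gripper's body presses on something with over 40 N, if the wrist force passes 120 N, or if a joint passes its speed limit or range.

### The arm

A 6-joint arm with a two-finger parallel gripper is mounted at the origin on a cart in front of the work surface, level with it; the furniture and walls round the work are solid. World frame = base frame: x ahead of the robot, y to its left, z up, the work surface at z = 0. Lengths are in mm, angles in rad, forces in N, time in s.
With the tool pointing down it reaches from about 300 to 775 mm from the base axis. Payload 14.6 kg.
Tool frame: the origin (TCP) lies at the very end of the fingers, on their centre line; the grasp point (between the pads) lies 19 mm behind it; z points along the fingers, y is the line along which they close (so a half turn about z gives the same grasp; the last joint's range is limited). The gripper opens to 94 mm and grips with 3 to 60 N. Pads are 16 mm wide; open, the fingers measure 119 mm over their backs; the gripper's body (75 mm by 177 mm) begins 78 mm behind the grasp point.
Start: joints at [1.109, 0.3, 1.521, -0, 1.321, -0.067], TCP at [211.539, 507.681, 205.446] pointing down, gripper open.
Joint ranges: [-3.03, 3.03], [-0.79, 2.21], [0.23, 2.52], [-1.04, 4.18], [0, 3.07], [-2.55, 2.55]. Speed limits (rad/s): [2.22, 2.22, 2.57, 3.14, 3.14, 3.14].

### API

Orientations are given as [roll, pitch, yaw] about the fixed x, y, z axes, in that order (R = Rz(yaw) Ry(pitch) Rx(roll)).
In Python, from cell import manip gives the robot as it stands. The module is installed in compiled form; this text tells all that it offers.
- The arm moves only by the shell command python3 -m inch 'ROWS' [FORCE]. ROWS is JSON, a list of rows, each an object of numbers: "gripper": the opening, from 0 (shut) to 1 (fully open); "dx", "dy", "dz": the shift along the world's x, y, z in m; "wx", "wy", "wz": the turn, a rotation vector about the world's x, y, z in degrees. A call has exactly 5 rows; each row is the pose to reach, as a shift and turn from the pose commanded when the call began; what a row does not reach only later rows make up. A row lasts 1/12 s, in which the tool goes at most 41.7 mm and 7.16 degrees, less where a joint would pass 70% of its speed; a pose out of reach is approached as far as the arm can. A call with a gripper value outside its range is refused whole. The fingers move at their own pace and stop on an object; FORCE is the grip in N (left out, the last holds). Time passes only in rows, so rows that repeat a pose let the fingers close, or fill a call up. It gives the time, the measured TCP pose, the force, the opening and the grip force at its end, in the units of the state.
- manip.read_state(): the state, without advancing time (a new reading comes with each control period).
- manip.camera(name): name is "scene" or "top" or "wrist"; returns the picture (384x512x3 uint8, blue, green, red); there is no depth.
- manip.camera_info(name): a dict with "camera_matrix" (3x3 intrinsics, pixels), "R" (3x3) and "t" (3): a world point X has camera coordinates R X + t; the wrist camera has in their place "tool_from_camera" (4x4, takes a point from camera to tool coordinates, whose origin is the TCP and whose axes are the flange's). Camera axes: x right, y down, z forward; pixel columns grow to the right and rows downward; lengths in mm; the calibration is good to about 2 mm. The wrist camera is an equidistant fisheye: a pixel r from the principal point sees the ray r / f radians off the axis. A picture is of the moment at which its call begins: read the wrist's pose just before it. camera_info takes no time and is no camera call.
- manip.sign_off(): hands the job in; it is judged then, once.
The state is a dict: "clock": time; "joints": joint angles; "qd": joint speeds; "effort": joint torques, N m; "eef_pos": TCP position; "eef_rot": TCP orientation; "wrist_force": force on the tool from outside, world axes, zero at the start; "moment": the same for the moment, N m; "finger_gap": finger opening in mm; "finger_force": force on a finger pad.
Only numpy, scipy, OpenCV 4.12 (cv2) and the standard library are available. Lean on these libraries where they do the work, as an engineer would, in place of code of your own. Each camera call takes 0.05 s, during which the arm holds its last target. There are 200 camera calls.

## Working session

There is one attempt and no reset: what is moved stays moved. The work goes in short steps, Python scripts to look and compute and a shell command to move; the robot and the scene stay as the last step left them, time stands still between calls to the robot, and variables do not carry over. Pictures are saved under pics/ and viewed, at most 10 in all, crops included, and the job is handed in when it is done.

```bash
mkdir -p pics
python3 - <<'E'
from cell import manip
import cv2,numpy as np
s=manip.read_state();print(s)
for n in("scene","top","wrist"):
    cv2.imwrite(f"pics/{n}0.png",manip.camera(n)); i=manip.camera_info(n)
    print(n,{k:np.round(v,4).tolist() if not isinstance(v,str) else v for k,v in i.items()})
E
python3 - <<'E'
import cv2,numpy as np
a=cv2.imread('pics/scene0.png');b=cv2.imread('pics/top0.png')
E
```

```text
{'clock': 0.0, 'joints': array([ 1.10941717e+00,  3.00477681e-01,  1.52157390e+00,  1.14391943e-06,
        1.32073248e+00, -6.65420854e-02]), 'qd': array([-0.00078154, -0.00088369,  0.00040952,  0.00136546, -0.0002635 ,
       -0.00138042]), 'effort': array([-7.10666809e-04, -5.31784666e+01, -3.52735770e+01,  7.07986252e-02,
        2.43898766e-02, -5.03134046e-06]), 'eef_pos': array([211.41479599, 507.45240874, 204.88577146]), 'eef_rot': array([-3.14040396e+00, -8.03255156e-05,  2.74675525e+00]), 'wrist_force': array([ 0.26760723,  0.43689713, -0.66925406]), 'moment': array([-0.02659116, -0.01516732,  0.0312838 ]), 'finger_force': 0.0, 'finger_gap': 93.80545968162578}
scene {'camera_matrix': [[390.3977, 0.0, 257.0142], [0.0, 390.3977, 192.994], [0.0, 0.0, 1.0]], 'R': [[0.4912, -0.871, 0.0106], [-0.5576, -0.3238, -0.7643], [0.6692, 0.3695, -0.6447]], 't': [-271.5274, 413.209, 899.2784]}
top {'camera_matrix': [[458.7595, 0.0, 256.7104], [0.0, 458.7595, 192.7635], [0.0, 0.0, 1.0]], 'R': [[0.0099, -0.9999, 0.0127], [-0.9988, -0.0105, -0.0484], [0.0485, -0.0123, -0.9987]], 't': [-36.6908, 529.5587, 1630.8668]}
wrist {'camera_matrix': [[297.3186, 0.0, 256.3306], [0.0, 297.3186, 192.995], [0.0, 0.0, 1.0]], 'tool_from_camera': [[0.0004, -0.9699, -0.2436, 69.9316], [1.0, 0.0002, 0.0006, -0.2375], [-0.0005, -0.2436, 0.9699, -179.062], [0.0, 0.0, 0.0, 1.0]]}
```

Run:
```python
import cv2
a=cv2.imread('pics/scene0.png');cv2.imwrite('pics/s.png',cv2.resize(a,(800,600),interpolation=3))
b=cv2.imread('pics/top0.png');cv2.imwrite('pics/t.png',cv2.resize(b,(800,600),interpolation=3))
```

```text
(no output)
```

View pics/s.png

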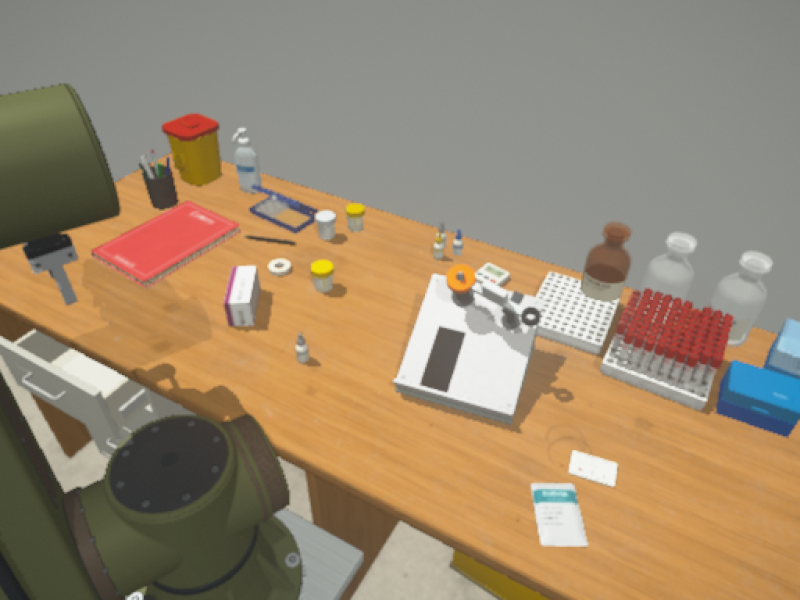

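View pics/t.png

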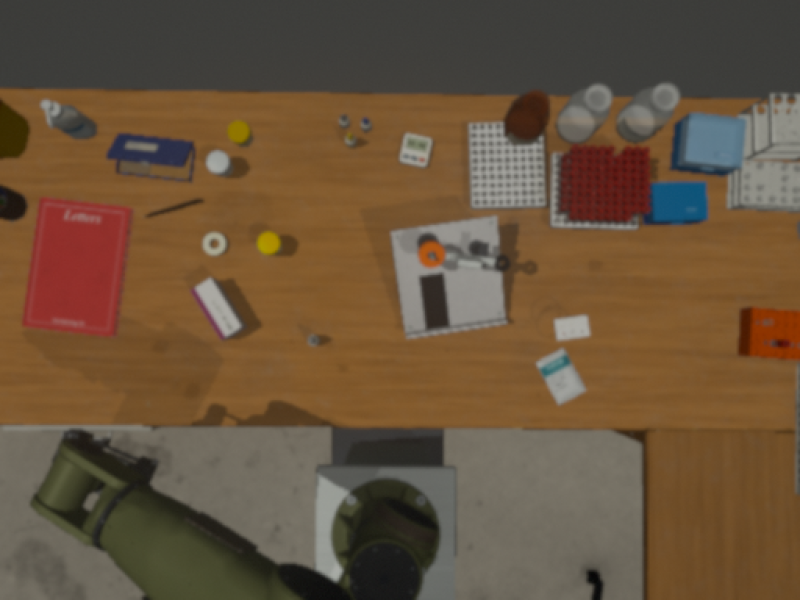

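The scene shows the stand in the centre right with the arm parked (orange on the pin). The carton is left at (245,297) in the scene view and (217,308) in the top view, with the cup, tape and bottle nearby. Next I'll enlarge crops to pick points.

Run:
```python
import cv2,numpy as np
t=cv2.imread('pics/top0.png');s=cv2.imread('pics/scene0.png')
def c(im,x,y,w,h,k):return cv2.resize(im[y:y+h,x:x+w],(w*k,h*k),interpolation=cv2.INTER_CUBIC)
o=np.zeros((600,800,3),np.uint8)
o[0:360,0:400]=c(t,245,130,100,90,4)
o[0:360,400:800]=c(s,250,170,100,90,4)
o[360:600,0:400]=c(t,115,170,50,30,8)
o[360:600,400:800]=c(s,140,168,50,40,6)[:240,:300].copy() if 0 else cv2.resize(s[168:213,135:210],(400,240),interpolation=cv2.INTER_CUBIC)
cv2.imwrite('pics/c1.png',o)
```

```text
(no output)
```

View pics/c1.png

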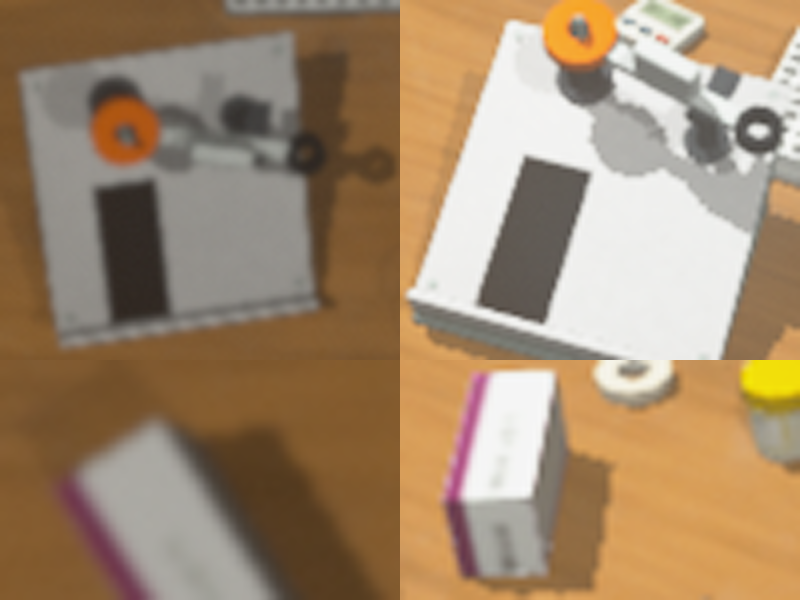

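The crops show the pad corners, the orange hole at the pin at about (126,131) in the top crop, and the black boss at about (307,153). They also show the carton top corners. Next I fit the poses.

```bash
cat > h.py <<'E'
from cell import manip
import cv2,numpy as np
from scipy.spatial.transform import Rotation as Ro
from scipy.optimize import least_squares
def proj(n,X):
    i=manip.camera_info(n);X=np.atleast_2d(X)@np.array(i['R']).T+np.array(i['t']);K=np.array(i['camera_matrix'])
    return X[:,:2]/X[:,2:]*K[0,0]+K[:2,2]
def Rs(yaw):return (Ro.from_euler('z',yaw)*Ro.from_euler('y',-.45)).as_matrix()
def projw(X,pos,rot):
    i=manip.camera_info('wrist');T=np.array(i['tool_from_camera']);K=np.array(i['camera_matrix'])
    R=Ro.from_euler('xyz',rot).as_matrix()
    p=(np.atleast_2d(X)-pos)@R; c=(p-T[:3,3])@T[:3,:3]
    r=np.hypot(c[:,0],c[:,1]);th=np.arctan2(r,c[:,2])
    return c[:,:2]/r[:,None]*th[:,None]*K[0,0]+K[:2,2]
E
python3 - <<'E'
from h import *
T=lambda a:np.array(a)/4+[245,130]
S=lambda a:(np.array(a)-[400,0])/4+[250,170]
d=np.array([-np.cos(np.radians(75)),-np.sin(np.radians(75)),0])
pin=np.array([139.5,0,69])
L=np.array([[65.5,27.5,0],[65.5,-27.5,0],[-65.5,-27.5,0],[-65.5,27.5,0],pin+[0,0,16],pin+[0,0,16]+150*d])
top=T([[95,186],[155,180],[170,318],[110,322],[126,131],[307,153]])
sc=S([[525,156],[590,173],[579,35],[759,130]])
def f(p):
    X=L@Rs(p[3]).T+p[:3]
    return np.r_[(proj('top',X)-top).ravel(),(proj('scene',X[[0,1,4,5]])-sc).ravel()]
r=least_squares(f,[450,0,60,0],x_scale=[100,100,100,1],loss='soft_l1')
print(r.x,f(r.x).round(1).reshape(-1,2).tolist());P=r.x[:3];R=Rs(r.x[3])
print('seat',P+R@pin,'grip',P+R@(pin+75*d+[0,0,32]))
T2=np.array([[135,177.2],[122.7,185],[142.1,216.3],[154.9,208]])
S2=(np.array([[553,372],[473,374],[447,500],[533,500],[460,577],[547,577]])-[400,360])*[75/400,45/240]+[135,168]
C=np.array([[65.5,-27.5,67],[65.5,27.5,67],[-65.5,27.5,67],[-65.5,-27.5,67],[-65.5,27.5,0],[-65.5,-27.5,0]])
def g(p):
    X=C@Ro.from_euler('z',p[2]).as_matrix().T+[p[0],p[1],0]
    return np.r_[(proj('top',X[:4])-T2).ravel(),(proj('scene',X)-S2).ravel()]
q=least_squares(g,[450,350,.5],x_scale=[100,100,1],loss='soft_l1');print(q.x,g(q.x).round(1).reshape(-1,2).tolist())
E
```

```text
[ 5.28309979e+02 -1.04759163e+02  4.93196292e+01  1.50059469e-01] [[-0.8, 0.2], [-0.0, -0.5], [-0.2, -0.9], [-0.5, 0.3], [-0.1, 0.9], [-0.1, 0.4], [-0.0, 0.5], [0.8, 0.6], [0.3, -0.3], [0.5, -0.7]]
seat [622.83539556 -90.46729337 172.1281713 ] grip [ 602.62059843 -166.79149749  192.49917627]
[505.24087743 376.73062762   0.58087826] [[0.4, 0.5], [-0.9, 1.2], [-0.1, 1.9], [0.7, 1.6], [0.9, -1.2], [0.2, -1.1], [-0.6, -0.8], [0.2, -1.4], [0.4, -0.2], [0.5, -0.8]]
```

```bash
cat >> h.py <<'E'
P=np.array([528.3,-104.8,49.3]);YAW=.150
def frame(phi,P=None,yaw=None):
    "seat, arm direction at phi deg right of down-slope, normal"
    P=globals()['P'] if P is None else P; R=Rs(YAW if yaw is None else yaw)
    f=np.radians(phi);return P+R@[139.5,0,69],R@[-np.cos(f),-np.sin(f),0],R[:,2]
def toolR(x,n):
    z=-n;return np.c_[x,np.cross(z,x),z]
def go(pos,R):
    s=manip.read_state();R0=Ro.from_euler('xyz',s['eef_rot'])
    w=(Ro.from_matrix(R)*R0.inv()).as_rotvec(degrees=True)
    print('shift m',((np.array(pos)-s['eef_pos'])/1000).round(4),'rot',w.round(2),'|',np.linalg.norm(w).round(1),'t',round(s['clock'],2),'q',s['joints'].round(2),'F',s['wrist_force'].round(1),'gap',round(s['finger_gap'],1))
E
python3 - <<'E'
from h import *
s,d,n=frame(75);g=s+75*d+32*n
print(g,d,n);go(g+(-19+100)*n,toolR(-d,n))
E
```

```text
[ 602.60693077 -166.83675388  192.47954703] [-0.08608978 -0.9899065  -0.11257736] [-0.43008134 -0.06500044  0.9004471 ]
shift m [ 0.3563 -0.6796  0.0604] rot [ 19.72 -19.42 -72.46] | 77.6 t 0.15 q [ 1.11  0.3   1.52  0.    1.32 -0.07] F [-0.5  0.1 -0.4] gap 94.3
```

```bash
for i in 1 2 3 4; do python3 -m inch '[{"gripper":0.8,"dx":0.018,"dy":-0.034,"dz":0.003,"wx":1.0,"wy":-1.0,"wz":-3.6},{"gripper":0.8,"dx":0.036,"dy":-0.068,"dz":0.006,"wx":2.0,"wy":-2.0,"wz":-7.2},{"gripper":0.8,"dx":0.054,"dy":-0.102,"dz":0.009,"wx":3.0,"wy":-3.0,"wz":-10.8},{"gripper":0.8,"dx":0.071,"dy":-0.136,"dz":0.012,"wx":4.0,"wy":-4.0,"wz":-14.4},{"gripper":0.8,"dx":0.089,"dy":-0.17,"dz":0.015,"wx":4.93,"wy":-4.86,"wz":-18.1}]' 30; done
python3 - <<'E'
from h import *
s,d,n=frame(75);g=s+75*d+32*n
go(g+(-19+100)*n,toolR(-d,n))
st=manip.read_state();im=manip.camera('wrist')
print(st['eef_pos'].tolist(),st['eef_rot'].tolist())
cv2.imwrite('pics/w1.png',cv2.resize(im,(800,600),interpolation=3))
E
```

```text
clock: 0.57
eef_pos: [300.7, 336.0, 220.4]
eef_rot: [3.023, 0.027, 2.426]
wrist_force: [1.3, 0.1, -0.3]
finger_gap: 75.0
finger_force: 0.0
clock: 0.98
eef_pos: [389.8, 165.9, 235.7]
eef_rot: [2.903, 0.016, 2.107]
wrist_force: [0.7, 0.3, 0.4]
finger_gap: 75.2
finger_force: 0.0
clock: 1.4
eef_pos: [478.8, -4.4, 250.7]
eef_rot: [2.793, -0.033, 1.791]
wrist_force: [0.7, 0.7, -0.7]
finger_gap: 75.2
finger_force: 0.0
clock: 1.82
eef_pos: [567.9, -174.4, 265.4]
eef_rot: [2.703, -0.113, 1.482]
wrist_force: [0.4, 0.0, -0.0]
finger_gap: 74.9
finger_force: 0.0
shift m [-0.0001  0.0023  0.0001] rot [-0.02  0.11  0.15] | 0.2 t 1.82 q [-0.48  0.14  1.64  0.31  1.01 -0.48] F [ 0.4  0.  -0. ] gap 74.9
[567.8738721929262, -174.37927520015043, 265.3579161985589] [2.7031610912527975, -0.11328530433178075, 1.4815650736175576]
```

View pics/w1.png

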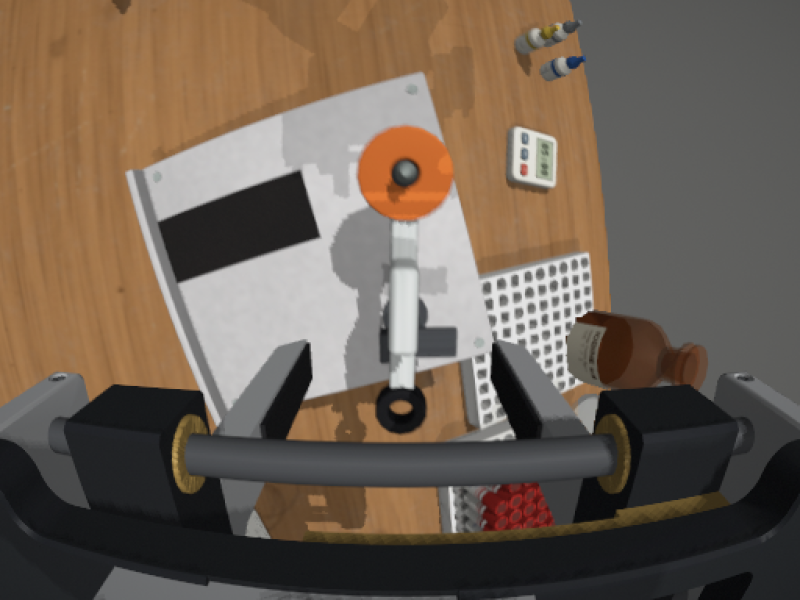

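In the wrist view the orange disc is at (406,172), the boss at (401,410), and the pad corners are at (302,170), (320,238), (177,282) and (160,224). I'll refine the fit with these.

```bash
cat > fit.py <<'E'
from h import *
pos=np.array([567.874,-174.379,265.358]);rot=[2.70316,-.113285,1.481565]
px=(np.array([[302,170],[320,238],[177,282],[160,224],[406,172],[401,409]])+.5)*.64-.5
T=lambda a:np.array(a)/4+[245,130]
S=lambda a:(np.array(a)-[400,0])/4+[250,170]
top=T([[95,186],[155,180],[170,318],[110,322],[126,131],[307,153]])
sc=S([[525,156],[590,173],[579,35],[759,130]])
def f(p):
    s,d,n=frame(p[4]*10,p[:3],p[3]); R=Rs(p[3])
    X=np.array([[65.5,27.5,0],[65.5,-27.5,0],[-65.5,-27.5,0],[-65.5,27.5,0]])@R.T+p[:3]
    X=np.r_[X,[s+16*n,s+16*n+150*d]]
    return np.r_[(projw(X,pos,rot)-px).ravel(),.4*(proj('top',X)-top).ravel(),.4*(proj('scene',X[[0,1,4,5]])-sc).ravel()]
r=least_squares(f,[528,-105,49,.15,7.5],x_scale=[100,100,100,1,1],loss='soft_l1')
print(r.x,f(r.x).round(1).reshape(-1,2).tolist())
s,d,n=frame(r.x[4]*10,r.x[:3],r.x[3]);print('seat',s,'boss',s+150*d);g=s+75*d+32*n
go(g-19*n,toolR(-d,n))
E
python3 fit.py
```

```text
[ 5.29963879e+02 -1.05060251e+02  5.39929858e+01  1.61111043e-01
  7.35077471e+00] [[-0.6, -0.2], [0.8, -0.7], [1.6, 0.6], [-0.3, -1.4], [-0.9, 0.7], [-0.0, 0.4], [-0.3, -0.1], [-0.0, -0.4], [0.1, -0.6], [-0.0, -0.1], [-0.1, 0.1], [-0.1, 0.2], [0.1, -0.4], [0.4, -0.3], [0.2, -0.8], [0.1, -0.6]]
seat [624.32557937 -89.72462144 176.80152786] boss [ 609.55081214 -237.84159894  158.27945378]
shift m [ 0.0416  0.0141 -0.086 ] rot [ 0.6   0.28 -0.13] | 0.7 t 1.87 q [-0.48  0.15  1.63  0.31  1.01 -0.48] F [ 0.7 -2.3 -1.5] gap 75.3
```

```bash
python3 -m inch '[{"gripper":0.5,"dx":0.008,"dy":0.003,"dz":-0.017,"wx":0.1,"wy":0.1},{"gripper":0.5,"dx":0.017,"dy":0.006,"dz":-0.034,"wx":0.2,"wy":0.1},{"gripper":0.5,"dx":0.025,"dy":0.009,"dz":-0.052,"wx":0.4,"wy":0.2},{"gripper":0.5,"dx":0.033,"dy":0.012,"dz":-0.069,"wx":0.5,"wy":0.2},{"gripper":0.5,"dx":0.0416,"dy":0.0141,"dz":-0.086,"wx":0.6,"wy":0.28,"wz":-0.13}]' 30
python3 -m inch '[{"gripper":0.5},{"gripper":0.15},{"gripper":0},{"gripper":0},{"gripper":0}]' 12
python3 -m inch '[{"gripper":0},{"gripper":0},{"gripper":0},{"gripper":0},{"gripper":0}]' 12
python3 -c "
from h import *
s=manip.read_state();print(s['eef_pos'],s['eef_rot'],s['finger_gap'],s['joints'])"
```

```text
[ 569.75629195 -178.77319202  265.22034916] [ 2.70196267 -0.11376896  1.47427758] 75.33745318483997 [-0.48192892  0.14666859  1.63184733  0.30650257  1.00802882 -0.47777167]validation failed for argument at $[0]...
validation failed for argument at $[0]...
validation failed for argument at $[0]...
```

```bash
python3 -m inch '[{"gripper":0.5,"dx":0.008,"dy":0.003,"dz":-0.017,"wx":0.1,"wy":0.1,"wz":0},{"gripper":0.5,"dx":0.017,"dy":0.006,"dz":-0.034,"wx":0.2,"wy":0.1,"wz":0},{"gripper":0.5,"dx":0.025,"dy":0.009,"dz":-0.052,"wx":0.4,"wy":0.2,"wz":0},{"gripper":0.5,"dx":0.033,"dy":0.012,"dz":-0.069,"wx":0.5,"wy":0.2,"wz":-0.1},{"gripper":0.5,"dx":0.0416,"dy":0.0141,"dz":-0.086,"wx":0.6,"wy":0.28,"wz":-0.13}]' 30
python3 fit.py
```

```text
clock: 2.28
eef_pos: [609.2, -157.9, 178.3]
eef_rot: [2.71, -0.123, 1.482]
wrist_force: [-0.1, 1.0, -0.1]
finger_gap: 47.8
finger_force: 0.0
[ 5.29961708e+02 -1.05066239e+02  5.39988612e+01  1.61120419e-01
  7.35077102e+00] [[-0.6, -0.2], [0.8, -0.7], [1.6, 0.6], [-0.3, -1.4], [-0.9, 0.7], [-0.0, 0.4], [-0.3, -0.1], [-0.0, -0.4], [0.1, -0.6], [-0.0, -0.1], [-0.1, 0.1], [-0.1, 0.2], [0.1, -0.4], [0.4, -0.3], [0.2, -0.8], [0.1, -0.6]]
seat [624.32326401 -89.7297248  176.80740327] boss [ 609.54979865 -237.84682712  158.28528881]
shift m [ 0.0021 -0.0068  0.001 ] rot [ 0.06 -0.14 -0.62] | 0.6 t 2.28 q [-0.42  0.3   1.66  0.33  0.84 -0.48] F [-0.1  1.  -0.1] gap 47.8
```

```bash
python3 -m inch '[{"gripper":0.4,"dx":0,"dy":0,"dz":0,"wx":0,"wy":0,"wz":0},{"gripper":0.3,"dx":0,"dy":0,"dz":0,"wx":0,"wy":0,"wz":0},{"gripper":0.3,"dx":0,"dy":0,"dz":0,"wx":0,"wy":0,"wz":0},{"gripper":0.3,"dx":0,"dy":0,"dz":0,"wx":0,"wy":0,"wz":0},{"gripper":0.3,"dx":0,"dy":0,"dz":0,"wx":0,"wy":0,"wz":0}]' 12;python3 fit.py|tail -1
```

```text
clock: 2.7
eef_pos: [609.2, -158.5, 180.7]
eef_rot: [2.708, -0.122, 1.482]
wrist_force: [0.4, 0.0, 0.1]
finger_gap: 28.4
finger_force: 0.0
shift m [ 0.0022 -0.0062 -0.0015] rot [ 0.12 -0.02 -0.61] | 0.6 t 2.7 q [-0.42  0.29  1.66  0.33  0.84 -0.48] F [0.4 0.  0.1] gap 28.4
```

Run:
```python
from h import *
for k in range(2):
    st=manip.read_state();im=manip.camera('wrist')
    print(st['eef_pos'].tolist(),st['eef_rot'].tolist())
cv2.imwrite('pics/w2.png',cv2.resize(im,(800,600),interpolation=3))
```

```text
[609.1876301701448, -158.530041408956, 180.71626423980263] [2.7079454855270235, -0.12170029828262852, 1.4820085605637134]
[609.1667563641766, -158.47362975619941, 180.51819050391367] [2.708193557272173, -0.12178239806853708, 1.4820188383113508]
```

View pics/w2.png

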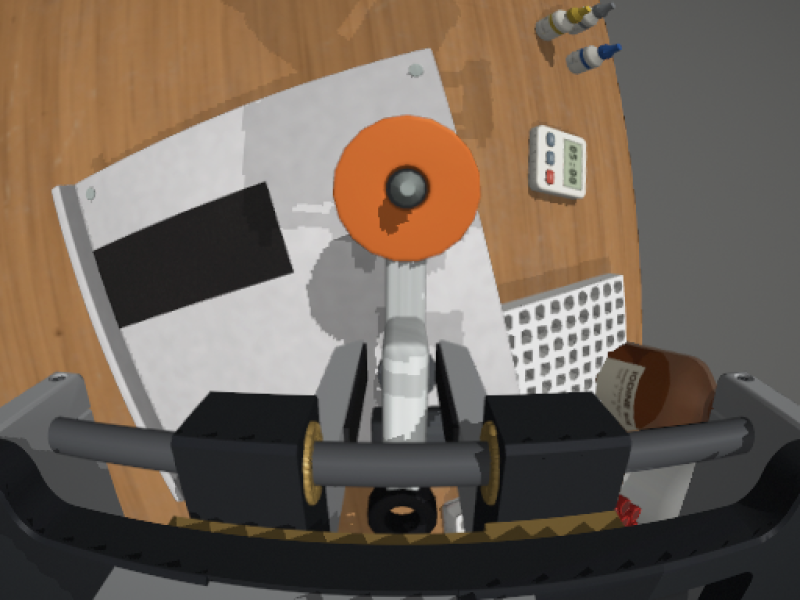

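The settled close view shows the orange disc centred at (407,188) with its rim from x 333 to 481, and the pad corners at (266,182), (293,271), (121,328) and (94,250). The rib lies between the fingers. I'll refit using this.

```bash
cat > fit.py <<'E'
from h import *
pos=np.array([609.17,-158.49,180.6]);rot=[2.7081,-.12175,1.4820]
px=(np.array([[266,182],[293,271],[121,328],[94,250],[333,188],[481,188],[407,114],[407,262],[402,512]])+.5)*.64-.5
T=lambda a:np.array(a)/4+[245,130]
S=lambda a:(np.array(a)-[400,0])/4+[250,170]
top=T([[95,186],[155,180],[170,318],[110,322],[126,131],[307,153]])
sc=S([[525,156],[590,173],[579,35],[759,130]])
def f(p):
    s,d,n=frame(p[4]*10,p[:3],p[3]); R=Rs(p[3]);e=np.cross(n,d);o=s+16*n
    X=np.array([[65.5,27.5,0],[65.5,-27.5,0],[-65.5,-27.5,0],[-65.5,27.5,0]])@R.T+p[:3]
    W=np.r_[X,[o+28*e,o-28*e,o-28*d,o+28*d,o+150*d]]
    if np.dot(o+28*e-o,R[:,0])>0: W[[4,5]]=W[[5,4]]
    X=np.r_[X,[o,o+150*d]]
    return np.r_[(projw(W,pos,rot)-px).ravel(),.3*(proj('top',X)-top).ravel(),.3*(proj('scene',X[[0,1,4,5]])-sc).ravel()]
if __name__=='__main__':
    r=least_squares(f,[528,-105,49,.15,7.5],x_scale=[100,100,100,1,1],loss='soft_l1')
    print(r.x,f(r.x).round(1).reshape(-1,2).tolist())
    s,d,n=frame(r.x[4]*10,r.x[:3],r.x[3]);print('seat',s,'boss',s+150*d);g=s+75*d+32*n
    go(g-19*n,toolR(-d,n))
    print('in tool axes',toolR(-d,n).T@(g-19*n-manip.read_state()['eef_pos']))
E
python3 fit.py
```

```text
[ 5.28581215e+02 -1.04204390e+02  5.60386774e+01  1.64448744e-01
  7.34646533e+00] [[0.3, -0.9], [1.2, 0.0], [0.5, -0.2], [0.5, 0.3], [-0.6, -0.2], [-0.3, 0.8], [0.0, -0.0], [-0.9, -0.7], [0.4, 2.8], [-0.3, 0.0], [-0.1, -0.2], [0.0, -0.3], [-0.1, 0.1], [-0.2, 0.2], [-0.2, 0.2], [-0.1, -0.4], [0.2, -0.4], [-0.0, -0.7], [-0.0, -0.6]]
seat [622.89120384 -88.55389457 178.84721947] boss [ 608.50955476 -236.70366966  160.27809699]
shift m [ 0.001  -0.0052  0.001 ] rot [ 0.12 -0.05 -0.46] | 0.5 t 2.8 q [-0.42  0.29  1.66  0.33  0.84 -0.48] F [ 0.2 -0.2  0.5] gap 28.0
in tool axes [-4.88244576  2.01905336 -0.84310961]
```

```bash
python3 -m inch '[{"gripper":0.3,"dx":0.001,"dy":-0.005,"dz":0.001,"wx":0.1,"wy":0,"wz":-0.4},{"gripper":0.3,"dx":0.001,"dy":-0.005,"dz":0.001,"wx":0.1,"wy":0,"wz":-0.4},{"gripper":0.1,"dx":0.001,"dy":-0.005,"dz":0.001,"wx":0.1,"wy":0,"wz":-0.4},{"gripper":0,"dx":0.001,"dy":-0.005,"dz":0.001,"wx":0.1,"wy":0,"wz":-0.4},{"gripper":0,"dx":0.001,"dy":-0.005,"dz":0.001,"wx":0.1,"wy":0,"wz":-0.4}]' 25
python3 -m inch '[{"gripper":0,"dx":0,"dy":0,"dz":0,"wx":0,"wy":0,"wz":0},{"gripper":0,"dx":0,"dy":0,"dz":0,"wx":0,"wy":0,"wz":0},{"gripper":0,"dx":0,"dy":0,"dz":0,"wx":0,"wy":0,"wz":0},{"gripper":0,"dx":0,"dy":0,"dz":0,"wx":0,"wy":0,"wz":0},{"gripper":0,"dx":0,"dy":0,"dz":0,"wx":0,"wy":0,"wz":0}]' 25
python3 fit.py|tail -2
```

```text
clock: 3.22
eef_pos: [610.1, -163.3, 180.4]
eef_rot: [2.71, -0.124, 1.475]
wrist_force: [-0.2, -0.1, 0.3]
finger_gap: 15.5
finger_force: 25.0
clock: 3.63
eef_pos: [610.1, -163.2, 180.4]
eef_rot: [2.71, -0.124, 1.475]
wrist_force: [-1.2, -0.3, -0.5]
finger_gap: 16.0
finger_force: 25.0
shift m [ 0.     -0.0003  0.0009] rot [-0.   -0.11 -0.07] | 0.1 t 3.63 q [-0.42  0.3   1.65  0.33  0.84 -0.48] F [-1.2 -0.3 -0.5] gap 16.0
in tool axes [-0.19571509  0.40793611 -0.78881414]
```

```bash
sed -i 's/^P=.*/P=np.array([528.58,-104.2,56.04]);YAW=.16445/' h.py
python3 -m inch '[{"gripper":0,"dx":-0.003,"dy":-0.001,"dz":0.007,"wx":0,"wy":0,"wz":0},{"gripper":0,"dx":-0.01,"dy":-0.002,"dz":0.022,"wx":0,"wy":0,"wz":0},{"gripper":0,"dx":-0.019,"dy":-0.003,"dz":0.04,"wx":0,"wy":0,"wz":0},{"gripper":0,"dx":-0.028,"dy":-0.005,"dz":0.059,"wx":0,"wy":0,"wz":0},{"gripper":0,"dx":-0.036,"dy":-0.006,"dz":0.076,"wx":0,"wy":0,"wz":0}]' 25
python3 - <<'E'
from h import *
x=np.array([np.cos(.23),np.sin(.23),0]);go([560,130,248],toolR(x,np.array([0,0,1.])))
E
```

```text
clock: 4.05
eef_pos: [573.4, -169.2, 257.9]
eef_rot: [2.71, -0.124, 1.475]
wrist_force: [0.9, -0.1, -1.6]
finger_gap: 15.6
finger_force: 25.0
shift m [-0.0134  0.2992 -0.0099] rot [ 11.7   24.69 -68.56] | 73.8 t 4.05 q [-0.46  0.16  1.64  0.31  1.   -0.46] F [ 0.9 -0.1 -1.6] gap 15.6
```

```bash
for i in 1 2 3; do python3 -m inch '[{"gripper":0,"dx":-0.001,"dy":0.02,"dz":0,"wx":0.78,"wy":1.65,"wz":-4.57},{"gripper":0,"dx":-0.002,"dy":0.04,"dz":-0.001,"wx":1.56,"wy":3.3,"wz":-9.14},{"gripper":0,"dx":-0.003,"dy":0.06,"dz":-0.002,"wx":2.34,"wy":4.95,"wz":-13.7},{"gripper":0,"dx":-0.004,"dy":0.08,"dz":-0.003,"wx":3.12,"wy":6.6,"wz":-18.3},{"gripper":0,"dx":-0.0045,"dy":0.1,"dz":-0.003,"wx":3.9,"wy":8.23,"wz":-22.85}]' 25|head -3; done
python3 -m inch '[{"gripper":0,"dx":0,"dy":0,"dz":-0.035,"wx":0,"wy":0,"wz":0},{"gripper":0,"dx":0,"dy":0,"dz":-0.075,"wx":0,"wy":0,"wz":0},{"gripper":0,"dx":0,"dy":0,"dz":-0.115,"wx":0,"wy":0,"wz":0},{"gripper":0,"dx":0,"dy":0,"dz":-0.155,"wx":0,"wy":0,"wz":0},{"gripper":0,"dx":0,"dy":0,"dz":-0.185,"wx":0,"wy":0,"wz":0}]' 25
python3 - <<'E'
from h import *
manip.camera('top')
x=np.array([np.cos(.23),np.sin(.23),0]);go([560,130,18],toolR(x,np.array([0,0,1.])))
E
```

```text
clock: 4.47
eef_pos: [569.1, -68.3, 253.8]
eef_rot: [2.869, -0.145, 1.05]
clock: 4.88
eef_pos: [564.6, 31.8, 250.8]
eef_rot: [3.022, -0.1, 0.632]
clock: 5.3
eef_pos: [560.2, 131.8, 247.7]
eef_rot: [-3.141, 0.002, 0.226]
clock: 5.72
eef_pos: [559.3, 130.6, 59.7]
eef_rot: [-3.141, 0.003, 0.23]
wrist_force: [-0.2, 0.3, -1.4]
finger_gap: 15.8
finger_force: 25.0
shift m [ 0.003  -0.0001 -0.0366] rot [ 0.08 -0.55  0.02] | 0.6 t 5.77 q [0.17 0.52 1.59 0.   1.04 1.51] F [-2.1 -0.7 -7.7] gap 15.6
```

```bash
python3 -m inch '[{"gripper":0,"dx":0,"dy":0,"dz":-0.015,"wx":0,"wy":-0.3,"wz":0},{"gripper":0,"dx":0,"dy":0,"dz":-0.03,"wx":0,"wy":-0.4,"wz":0},{"gripper":0,"dx":0,"dy":0,"dz":-0.042,"wx":0,"wy":-0.4,"wz":0},{"gripper":0,"dx":0,"dy":0,"dz":-0.045,"wx":0,"wy":-0.4,"wz":0},{"gripper":0,"dx":0,"dy":0,"dz":-0.045,"wx":0,"wy":-0.4,"wz":0}]' 25
python3 -m inch '[{"gripper":0,"dx":0,"dy":0,"dz":-0.001,"wx":0,"wy":0,"wz":0},{"gripper":0,"dx":0,"dy":0,"dz":-0.002,"wx":0,"wy":0,"wz":0},{"gripper":0,"dx":0,"dy":0,"dz":-0.003,"wx":0,"wy":0,"wz":0},{"gripper":0,"dx":0,"dy":0,"dz":-0.003,"wx":0,"wy":0,"wz":0},{"gripper":0,"dx":0,"dy":0,"dz":-0.003,"wx":0,"wy":0,"wz":0}]' 25|head -4
```

```text
clock: 6.18
eef_pos: [560.5, 130.8, 17.6]
eef_rot: [3.14, -0.006, 0.23]
wrist_force: [-0.2, -0.7, -1.2]
finger_gap: 15.7
finger_force: 25.0
clock: 6.6
eef_pos: [560.8, 130.8, 14.7]
eef_rot: [3.14, -0.007, 0.23]
wrist_force: [-0.1, 0.2, -1.3]
```

```bash
for i in 1 2; do python3 -m inch '[{"gripper":0,"dx":0,"dy":0,"dz":-0.0005,"wx":0,"wy":0.15,"wz":0},{"gripper":0,"dx":0,"dy":0,"dz":-0.001,"wx":0,"wy":0.15,"wz":0},{"gripper":0,"dx":0,"dy":0,"dz":-0.0015,"wx":0,"wy":0.15,"wz":0},{"gripper":0,"dx":0,"dy":0,"dz":-0.0015,"wx":0,"wy":0.15,"wz":0},{"gripper":0,"dx":0,"dy":0,"dz":-0.0015,"wx":0,"wy":0.15,"wz":0}]' 25|head -4;done
```

```text
clock: 7.02
eef_pos: [560.6, 130.8, 12.9]
eef_rot: [3.141, -0.004, 0.23]
wrist_force: [0.2, 0.1, 0.6]
clock: 7.43
eef_pos: [560.6, 130.8, 11.4]
eef_rot: [3.141, -0.002, 0.23]
wrist_force: [-0.6, -0.3, -1.7]
```

```bash
python3 -m inch '[{"gripper":0,"dx":0,"dy":0,"dz":-0.0005,"wx":0,"wy":0,"wz":0},{"gripper":0,"dx":0,"dy":0,"dz":-0.001,"wx":0,"wy":0,"wz":0},{"gripper":0,"dx":0,"dy":0,"dz":-0.0015,"wx":0,"wy":0,"wz":0},{"gripper":0,"dx":0,"dy":0,"dz":-0.0015,"wx":0,"wy":0,"wz":0},{"gripper":0,"dx":0,"dy":0,"dz":-0.0015,"wx":0,"wy":0,"wz":0}]' 25|head -4; python3 -c "
from h import *
for k in range(3): print(manip.read_state()['wrist_force']); manip.camera('top')"
```

```text
clock: 7.85
eef_pos: [560.6, 130.8, 9.9]
eef_rot: [3.141, -0.002, 0.23]
wrist_force: [0.3, -0.9, -0.8]
[ 0.27666985 -0.8944972  -0.79758055]
[ 0.08653027  0.08597532 -0.66142699]
[-0.87527381  0.29759757 -0.89781303]
```

```bash
for i in 1 2; do python3 -m inch '[{"gripper":0,"dx":0,"dy":0,"dz":-0.0005,"wx":0,"wy":0,"wz":0},{"gripper":0,"dx":0,"dy":0,"dz":-0.001,"wx":0,"wy":0,"wz":0},{"gripper":0,"dx":0,"dy":0,"dz":-0.001,"wx":0,"wy":0,"wz":0},{"gripper":0,"dx":0,"dy":0,"dz":-0.001,"wx":0,"wy":0,"wz":0},{"gripper":0,"dx":0,"dy":0,"dz":-0.001,"wx":0,"wy":0,"wz":0}]' 25|head -4;done; python3 -c "
from h import *
for k in range(3): print(manip.read_state()['wrist_force']); cv2.imwrite('pics/w3.png',cv2.resize(manip.camera('scene')[130:280,150:350],(800,600)))"
```

```text
clock: 8.42
eef_pos: [560.7, 130.8, 9.2]
eef_rot: [3.141, -0.002, 0.23]
wrist_force: [-2.4, -1.4, 5.7]
clock: 8.83
eef_pos: [560.8, 130.8, 9.2]
eef_rot: [3.141, -0.002, 0.23]
wrist_force: [-8.8, -2.6, 17.4]
[-8.82772491 -2.59499138 17.42744631]
[-8.6154981  -2.17538701 17.19181585]
[-9.09578727 -2.18998453 17.2996076 ]
```

View pics/w3.png

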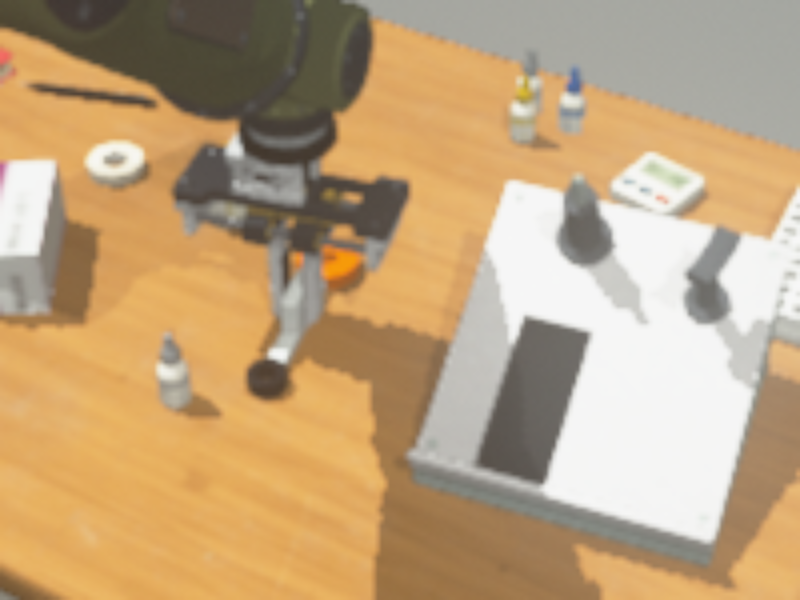

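Contact was found at TCP z≈9.4, and the picture shows the arm lying flat on the bench, clear of the bottle, with pin and rest bare. I'll release it and turn the tool half round.

```bash
python3 -m inch '[{"gripper":0,"dx":0,"dy":0,"dz":0.001,"wx":0,"wy":0,"wz":0},{"gripper":0.2,"dx":0,"dy":0,"dz":0.0015,"wx":0,"wy":0,"wz":0},{"gripper":0.5,"dx":0,"dy":0,"dz":0.0015,"wx":0,"wy":0,"wz":0},{"gripper":0.5,"dx":0,"dy":0,"dz":0.0015,"wx":0,"wy":0,"wz":0},{"gripper":0.5,"dx":0,"dy":0,"dz":0.0015,"wx":0,"wy":0,"wz":0}]' 25
python3 -m inch '[{"gripper":0.5,"dx":0,"dy":0,"dz":0.01,"wx":0,"wy":0,"wz":0},{"gripper":0.5,"dx":0,"dy":0,"dz":0.025,"wx":0,"wy":0,"wz":0},{"gripper":0.5,"dx":0,"dy":0,"dz":0.045,"wx":0,"wy":0,"wz":0},{"gripper":0.5,"dx":0,"dy":0,"dz":0.06,"wx":0,"wy":0,"wz":7},{"gripper":0.5,"dx":0,"dy":0,"dz":0.06,"wx":0,"wy":0,"wz":14}]' 25
for i in 1 2 3 4 5; do python3 -m inch '[{"gripper":0.5,"dx":0,"dy":0,"dz":0,"wx":0,"wy":0,"wz":6.64},{"gripper":0.5,"dx":0,"dy":0,"dz":0,"wx":0,"wy":0,"wz":13.28},{"gripper":0.5,"dx":0,"dy":0,"dz":0,"wx":0,"wy":0,"wz":19.92},{"gripper":0.5,"dx":0,"dy":0,"dz":0,"wx":0,"wy":0,"wz":26.56},{"gripper":0.5,"dx":0,"dy":0,"dz":0,"wx":0,"wy":0,"wz":33.2}]' 25|head -3;done
python3 - <<'E'
from h import *
for k in range(3):
    st=manip.read_state();im=manip.camera('wrist')
print(st['eef_pos'].tolist(),st['eef_rot'].tolist());x=-np.array([np.cos(.23),np.sin(.23),0]);go([560.7,130.8,10],toolR(x,np.array([0,0,1.])))
cv2.imwrite('pics/w4.png',cv2.resize(im,(800,600),interpolation=3))
E
```

```text
clock: 9.4
eef_pos: [560.6, 130.8, 9.3]
eef_rot: [3.141, -0.002, 0.23]
wrist_force: [0.1, 0.1, -0.2]
finger_gap: 35.6
finger_force: 0.0
clock: 9.82
eef_pos: [562.2, 131.1, 73.4]
eef_rot: [3.14, -0.007, 0.479]
wrist_force: [1.4, -0.4, 0.1]
finger_gap: 47.0
finger_force: 0.0
clock: 10.23
eef_pos: [560.7, 130.8, 70.2]
eef_rot: [3.141, -0.002, 1.059]
clock: 10.65
eef_pos: [560.8, 130.8, 70.2]
eef_rot: [3.141, -0.002, 1.639]
clock: 11.07
eef_pos: [560.8, 130.8, 70.2]
eef_rot: [3.141, -0.001, 2.218]
clock: 11.48
eef_pos: [560.8, 130.8, 70.2]
eef_rot: [3.141, -0.001, 2.798]
clock: 11.9
eef_pos: [560.8, 130.8, 70.2]
eef_rot: [3.141, -0.001, -2.906]
[560.7866983590296, 130.79166242968, 70.11661301793227] [3.1413115188123792, -0.0011385827923064973, -2.909440208720167]
shift m [-0.   -0.   -0.06] rot [ 0.   -0.07  0.17] | 0.2 t 12.05 q [ 0.17  0.5   1.58  0.    1.07 -1.63] F [ 0.5 -1.1 -0.4] gap 46.8
```

View pics/w4.png

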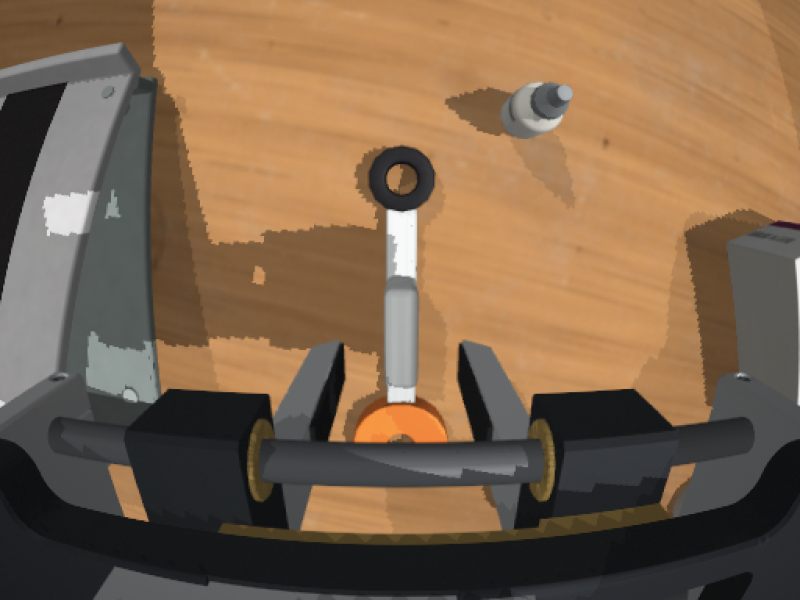

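The arm is aligned between the fingers: boss at (402,179), orange below. I'll check the grip offset along the arm, then descend.

```bash
python3 - <<'E'
from h import *
pos=np.array([560.787,130.792,70.117]);rot=[3.14131,-.00114,-2.90944]
px=(np.array([402,179])+.5)*.64-.5
R=Ro.from_euler('xyz',rot).as_matrix()
f=lambda p:(projw([pos+R@[p[0],p[1],0]+[0,0,16-pos[2]]],pos,rot)-px).ravel()
print(least_squares(f,[75,0]).x)
E
python3 -m inch '[{"gripper":0.5,"dx":0,"dy":0,"dz":-0.015,"wx":0,"wy":0,"wz":0},{"gripper":0.5,"dx":0,"dy":0,"dz":-0.035,"wx":0,"wy":0,"wz":0},{"gripper":0.5,"dx":0,"dy":0,"dz":-0.052,"wx":0,"wy":0,"wz":0},{"gripper":0.5,"dx":0,"dy":0,"dz":-0.06,"wx":0,"wy":0,"wz":0.2},{"gripper":0.4,"dx":0,"dy":0,"dz":-0.06,"wx":0,"wy":0,"wz":0.2}]' 25|head -3
```

```text
[74.43537866  0.23157466]
clock: 12.47
eef_pos: [559.8, 130.6, 8.0]
eef_rot: [3.141, -0.004, -2.911]
```

```bash
python3 -m inch '[{"gripper":0.4,"dx":0,"dy":0,"dz":0,"wx":0,"wy":0,"wz":0},{"gripper":0.1,"dx":0,"dy":0,"dz":0,"wx":0,"wy":0,"wz":0},{"gripper":0,"dx":0,"dy":0,"dz":0,"wx":0,"wy":0,"wz":0},{"gripper":0,"dx":0,"dy":0,"dz":0,"wx":0,"wy":0,"wz":0},{"gripper":0,"dx":0,"dy":0,"dz":0,"wx":0,"wy":0,"wz":0}]' 25
python3 -m inch '[{"gripper":0,"dx":0,"dy":0,"dz":0.02,"wx":0,"wy":0,"wz":0},{"gripper":0,"dx":0,"dy":0,"dz":0.06,"wx":0,"wy":0,"wz":0},{"gripper":0,"dx":0,"dy":0,"dz":0.1,"wx":0,"wy":0,"wz":0},{"gripper":0,"dx":0,"dy":0,"dz":0.14,"wx":0,"wy":0,"wz":0},{"gripper":0,"dx":0,"dy":0,"dz":0.18,"wx":0,"wy":0,"wz":0}]' 25
python3 -m inch '[{"gripper":0,"dx":0,"dy":0,"dz":0.035,"wx":0,"wy":0,"wz":0},{"gripper":0,"dx":0,"dy":0,"dz":0.06,"wx":0,"wy":0,"wz":0},{"gripper":0,"dx":0,"dy":0,"dz":0.06,"wx":0,"wy":0,"wz":-7},{"gripper":0,"dx":0,"dy":0,"dz":0.06,"wx":0,"wy":0,"wz":-14},{"gripper":0,"dx":0,"dy":0,"dz":0.06,"wx":0,"wy":0,"wz":-21}]' 25
python3 - <<'E'
from h import *
for k in range(2):manip.camera('top')
go([574.1,-169.3,256.4],Ro.from_euler('xyz',[2.71,-.124,1.475]).as_matrix())
E
```

```text
clock: 12.88
eef_pos: [561.0, 130.9, 10.1]
eef_rot: [3.141, -0.001, -2.909]
wrist_force: [-0.7, -0.9, 4.5]
finger_gap: 15.7
finger_force: 25.0
clock: 13.3
eef_pos: [560.2, 130.7, 191.6]
eef_rot: [3.141, -0.002, -2.908]
wrist_force: [0.5, -0.6, -0.7]
finger_gap: 16.0
finger_force: 25.0
clock: 13.72
eef_pos: [560.5, 130.8, 250.0]
eef_rot: [3.141, -0.001, 3.002]
wrist_force: [-0.0, 0.5, -2.0]
finger_gap: 15.8
finger_force: 25.0
shift m [ 0.0136 -0.3     0.0068] rot [ 22.94 -16.69 -87.66] | 92.1 t 13.82 q [ 0.17  0.33  1.38  0.    1.43 -1.27] F [ 0.   0.4 -2.5] gap 15.6
```

```bash
for i in 1 2 3; do python3 -m inch '[{"gripper":0,"dx":0.001,"dy":-0.02,"dz":0,"wx":1.53,"wy":-1.11,"wz":-5.84},{"gripper":0,"dx":0.002,"dy":-0.04,"dz":0.001,"wx":3.06,"wy":-2.22,"wz":-11.68},{"gripper":0,"dx":0.003,"dy":-0.06,"dz":0.001,"wx":4.59,"wy":-3.34,"wz":-17.52},{"gripper":0,"dx":0.004,"dy":-0.08,"dz":0.002,"wx":6.12,"wy":-4.45,"wz":-23.36},{"gripper":0,"dx":0.0045,"dy":-0.1,"dz":0.0023,"wx":7.65,"wy":-5.56,"wz":-29.2}]' 25|head -3; done
python3 - <<'E'
from h import *
for k in range(4):
    st=manip.read_state();im=manip.camera('wrist')
print(st['eef_pos'].tolist(),st['eef_rot'].tolist())
go([574.1,-169.3,256.4],Ro.from_euler('xyz',[2.71,-.124,1.475]).as_matrix())
cv2.imwrite('pics/w5.png',cv2.resize(im,(800,600),interpolation=3))
E
```

```text
clock: 14.23
eef_pos: [565.1, 29.8, 251.9]
eef_rot: [2.981, 0.038, 2.495]
clock: 14.65
eef_pos: [569.5, -70.3, 254.2]
eef_rot: [2.824, -0.007, 1.981]
clock: 15.07
eef_pos: [574.0, -170.3, 256.5]
eef_rot: [2.708, -0.122, 1.478]
[573.694809499652, -169.84064065664825, 256.13883403701556] [2.709912253967892, -0.12101503770577171, 1.4814213742701676]
shift m [ 0.0002 -0.0002  0.0001] rot [ 0.17 -0.01 -0.45] | 0.5 t 15.27 q [-0.46  0.16  1.64  0.31  1.   -0.47] F [ 0.  -0.3 -0.6] gap 15.8
```

View pics/w5.png

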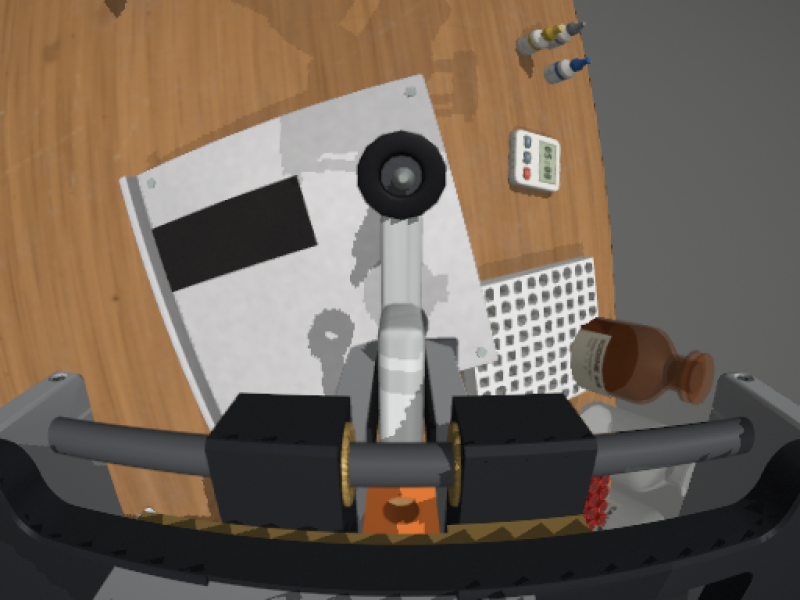

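The pin is visible through the boss hole: boss centre (401,175), pin tip about (402,178). I'll compare with the projection for coaxial alignment.

Run:
```python
from h import *
im=cv2.imread('pics/w5.png');
pos=np.zeros(3);rot=[0,0,0]
Z=manip.read_state();d=np.array([573.695,-169.841,256.139])-[610.1,-163.25,180.4];print(np.linalg.norm(d))
for x in(74.4,75):
  print((projw(np.array([[x,0.2,-6.5],[x,0.2,9.5],[x,.2,53],[x+2,.2,53],[x,2.2,53],[x,.2,87]]),pos,rot)+.5)/.64-.5)
cv2.imwrite('pics/c5.png',cv2.resize(im[120:230,340:460],(600,550),interpolation=3))
```

```text
84.29211960201262
[[400.48787459 176.02151812]
 [400.50372613 177.02716878]
 [400.53575706 179.06028695]
 [400.53635738 175.05713698]
 [404.58728964 179.06372112]
 [400.55349083 180.18649869]]
[[400.48810859 174.40657841]
 [400.50394202 175.54914922]
 [400.53593572 177.85917747]
 [400.53654014 173.85653604]
 [404.58818779 177.86264099]
 [400.55364841 179.1388286 ]]
```

View pics/c5.png

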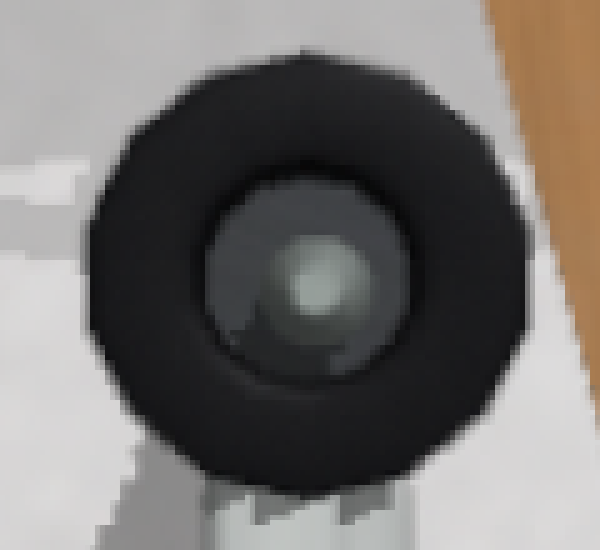

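Run:
```python
from h import *
R=Ro.from_euler('xyz',[2.70991,-.12102,1.48142]).as_matrix();print(R[:,1]*.9,R[:,2]*45,R[:,2]*10)
```

```text
[ 0.81011634 -0.11824091  0.37380556] [ 19.1932535    3.23401326 -40.57289956] [ 4.26516744  0.71866961 -9.0161999 ]
```

```bash
python3 -m inch '[{"gripper":0,"dx":0.005,"dy":0,"dz":-0.01,"wx":0,"wy":0,"wz":0},{"gripper":0,"dx":0.011,"dy":0.001,"dz":-0.022,"wx":0,"wy":0,"wz":0},{"gripper":0,"dx":0.017,"dy":0.002,"dz":-0.034,"wx":0,"wy":0,"wz":0},{"gripper":0,"dx":0.02,"dy":0.0031,"dz":-0.0402,"wx":0,"wy":0,"wz":0},{"gripper":0,"dx":0.02,"dy":0.0031,"dz":-0.0402,"wx":0,"wy":0,"wz":0}]' 25
python3 -m inch '[{"gripper":0,"dx":0.0013,"dy":0.0002,"dz":-0.0027,"wx":0,"wy":0,"wz":0},{"gripper":0,"dx":0.0026,"dy":0.0004,"dz":-0.0054,"wx":0,"wy":0,"wz":0},{"gripper":0,"dx":0.0038,"dy":0.0006,"dz":-0.0081,"wx":0,"wy":0,"wz":0},{"gripper":0,"dx":0.0051,"dy":0.0009,"dz":-0.0108,"wx":0,"wy":0,"wz":0},{"gripper":0,"dx":0.0064,"dy":0.0011,"dz":-0.0135,"wx":0,"wy":0,"wz":0}]' 25
python3 - <<'E'
from h import *
manip.camera('top');s=manip.read_state();R=Ro.from_euler('xyz',s['eef_rot']).as_matrix()
print(s['wrist_force'],s['moment'],R.T@(np.array([610.1,-163.25,180.4])-s['eef_pos']))
E
```

```text
clock: 15.68
eef_pos: [594.2, -165.0, 213.7]
eef_rot: [2.713, -0.123, 1.48]
wrist_force: [-0.2, -0.1, -1.9]
finger_gap: 15.7
finger_force: 25.0
clock: 16.1
eef_pos: [600.7, -165.1, 202.7]
eef_rot: [2.709, -0.123, 1.479]
wrist_force: [0.0, 1.2, -1.7]
finger_gap: 16.3
finger_force: 25.0
[ 0.40619535  0.12873637 -1.34845242] [-0.1118484   0.37726374 -0.01280669] [-0.07934721 -0.62760132 23.59055509]
```

```bash
python3 -m inch '[{"gripper":0,"dx":0.0013,"dy":0.0002,"dz":-0.0027,"wx":0,"wy":0,"wz":0},{"gripper":0,"dx":0.0026,"dy":0.0004,"dz":-0.0054,"wx":0,"wy":0,"wz":0},{"gripper":0,"dx":0.0038,"dy":0.0006,"dz":-0.0081,"wx":0,"wy":0,"wz":0},{"gripper":0,"dx":0.0051,"dy":0.0009,"dz":-0.0108,"wx":0,"wy":0,"wz":0},{"gripper":0,"dx":0.0064,"dy":0.0011,"dz":-0.0135,"wx":0,"wy":0,"wz":0}]' 25
python3 -m inch '[{"gripper":0,"dx":0.0008,"dy":0.0001,"dz":-0.0018,"wx":0,"wy":0,"wz":0},{"gripper":0,"dx":0.0016,"dy":0.0003,"dz":-0.0034,"wx":0,"wy":0,"wz":0},{"gripper":0,"dx":0.0023,"dy":0.0004,"dz":-0.005,"wx":0,"wy":0,"wz":0},{"gripper":0,"dx":0.0028,"dy":0.0005,"dz":-0.006,"wx":0,"wy":0,"wz":0},{"gripper":0,"dx":0.0028,"dy":0.0005,"dz":-0.006,"wx":0,"wy":0,"wz":0}]' 25
python3 - <<'E'
from h import *
manip.camera('top');s=manip.read_state();R=Ro.from_euler('xyz',s['eef_rot']).as_matrix()
print(s['wrist_force'],s['moment'],R.T@(np.array([610.1,-163.25,180.4])-s['eef_pos']))
E
```

```text
clock: 16.57
eef_pos: [607.1, -163.9, 188.8]
eef_rot: [2.71, -0.123, 1.479]
wrist_force: [0.3, -0.3, -1.5]
finger_gap: 15.8
finger_force: 25.0
clock: 16.98
eef_pos: [609.7, -163.3, 182.9]
eef_rot: [2.71, -0.123, 1.479]
wrist_force: [-0.6, -1.3, -0.3]
finger_gap: 15.7
finger_force: 25.0
[-1.06129417 -0.67059348 -1.16678121] [-0.11929108  0.34598838 -0.01528306] [-0.16228609 -0.80565926  2.5769234 ]
```

```bash
for i in 1 2; do python3 -m inch '[{"gripper":0,"dx":0.0002,"dy":0,"dz":-0.0004,"wx":0,"wy":0,"wz":0},{"gripper":0,"dx":0.0004,"dy":0.0001,"dz":-0.0008,"wx":0,"wy":0,"wz":0},{"gripper":0,"dx":0.0005,"dy":0.0001,"dz":-0.0012,"wx":0,"wy":0,"wz":0},{"gripper":0,"dx":0.0005,"dy":0.0001,"dz":-0.0012,"wx":0,"wy":0,"wz":0},{"gripper":0,"dx":0.0005,"dy":0.0001,"dz":-0.0012,"wx":0,"wy":0,"wz":0}]' 25|head -4; done
python3 - <<'E'
from h import *
manip.camera('top');s=manip.read_state();R=Ro.from_euler('xyz',s['eef_rot']).as_matrix()
print(s['wrist_force'],s['moment'],R.T@(np.array([610.1,-163.25,180.4])-s['eef_pos']))
E
```

```text
clock: 17.45
eef_pos: [610.2, -163.3, 182.0]
eef_rot: [2.71, -0.123, 1.478]
wrist_force: [-0.6, 0.5, -0.9]
clock: 17.87
eef_pos: [610.6, -163.3, 181.6]
eef_rot: [2.709, -0.122, 1.479]
wrist_force: [-10.5, 1.7, 9.4]
[-8.86840122  0.93051162  8.48469415] [0.09146601 1.27967557 0.07708139] [-0.13367398 -0.95082741  0.91154769]
```

```bash
python3 -m inch '[{"gripper":0.1,"dx":0,"dy":0,"dz":0,"wx":0,"wy":0,"wz":0},{"gripper":0.3,"dx":0,"dy":0,"dz":0,"wx":0,"wy":0,"wz":0},{"gripper":0.45,"dx":0,"dy":0,"dz":0,"wx":0,"wy":0,"wz":0},{"gripper":0.45,"dx":0,"dy":0,"dz":0,"wx":0,"wy":0,"wz":0},{"gripper":0.45,"dx":0,"dy":0,"dz":0,"wx":0,"wy":0,"wz":0}]' 25
python3 -m inch '[{"gripper":0.45,"dx":-0.004,"dy":-0.001,"dz":0.009,"wx":0,"wy":0,"wz":0},{"gripper":0.45,"dx":-0.013,"dy":-0.002,"dz":0.027,"wx":0,"wy":0,"wz":0},{"gripper":0.45,"dx":-0.026,"dy":-0.004,"dz":0.054,"wx":0,"wy":0,"wz":0},{"gripper":0.6,"dx":-0.039,"dy":-0.006,"dz":0.081,"wx":0,"wy":0,"wz":0},{"gripper":0.8,"dx":-0.043,"dy":-0.007,"dz":0.09,"wx":0,"wy":0,"wz":0}]' 25
python3 - <<'E'
from h import *
for k in range(3): st=manip.read_state();im=manip.camera('wrist')
t=manip.camera('scene');cv2.imwrite('pics/s6.png',t)
print(st['eef_pos'].tolist(),st['eef_rot'].tolist())
o=np.zeros((600,800,3),np.uint8);o[:,:400]=cv2.resize(im[:,100:356],(400,600),interpolation=3);o[:,400:]=cv2.resize(t[140:290,230:330],(400,600),interpolation=3)
cv2.imwrite('pics/w6.png',o)
q=.5808;x=np.array([np.cos(q),np.sin(q),0]);
n=np.array([0,0,1.])
for sgn in(1,-1): go([505,377,200],toolR(sgn*x,n))
E
```

```text
clock: 18.33
eef_pos: [610.8, -163.2, 180.6]
eef_rot: [2.71, -0.123, 1.479]
wrist_force: [0.7, 0.2, 0.9]
finger_gap: 39.2
finger_force: 0.0
clock: 18.75
eef_pos: [567.3, -170.8, 275.6]
eef_rot: [2.704, -0.121, 1.479]
wrist_force: [0.3, -0.4, 0.1]
finger_gap: 52.3
finger_force: 0.0
[567.824046337724, -170.72921246029702, 273.0646337999797] [2.7058921618821303, -0.12127460716220506, 1.4783082876274987]
shift m [-0.0627  0.5471 -0.0697] rot [  6.97  25.5  -49.02] | 55.7 t 18.95 q [-0.47  0.14  1.63  0.31  1.03 -0.47] F [-0.  -0.6 -0.4] gap 68.4
shift m [-0.0627  0.5471 -0.0697] rot [-30.84   8.43 127.5 ] | 131.4 t 18.95 q [-0.47  0.14  1.63  0.31  1.03 -0.47] F [-0.  -0.6 -0.4] gap 68.4
```

View pics/w6.png

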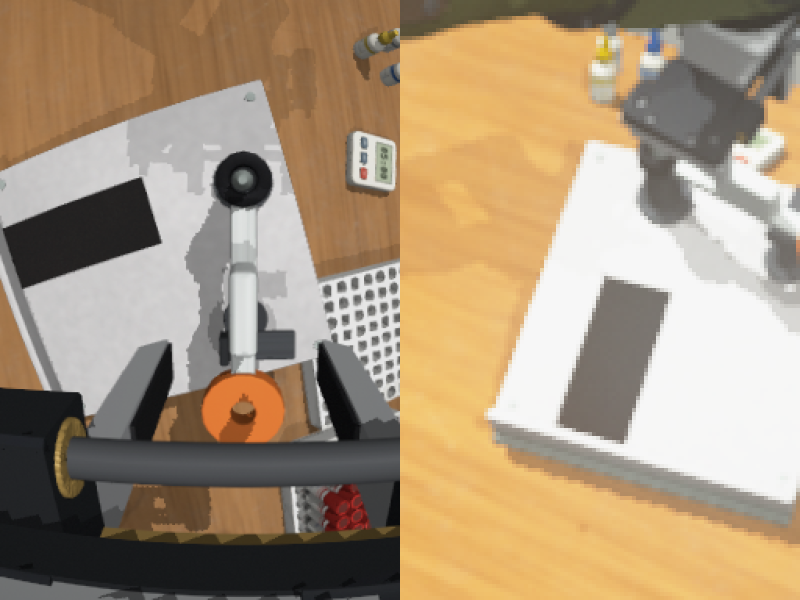

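The refit succeeded: boss on the pin with the pin tip showing through the hole at (243,179), and the orange paddle out beyond the rest at (243,410). The ten pictures are used up, so from here I work by numbers. Next is the carton.

```bash
for i in 1 2 3; do python3 -m inch '[{"gripper":0.8,"dx":-0.004,"dy":0.036,"dz":-0.004,"wx":0.5,"wy":1.7,"wz":-3.27},{"gripper":0.9,"dx":-0.008,"dy":0.073,"dz":-0.009,"wx":0.9,"wy":3.4,"wz":-6.54},{"gripper":0.98,"dx":-0.013,"dy":0.109,"dz":-0.014,"wx":1.4,"wy":5.1,"wz":-9.8},{"gripper":0.98,"dx":-0.017,"dy":0.146,"dz":-0.018,"wx":1.9,"wy":6.8,"wz":-13.1},{"gripper":0.98,"dx":-0.0209,"dy":0.1824,"dz":-0.0232,"wx":2.33,"wy":8.5,"wz":-16.34}]' 25|head -3; done
python3 - <<'E'
from h import *
for k in range(4): st=manip.read_state();im=manip.camera('wrist')
cv2.imwrite('pics/w7.png',im)
pos,rot=st['eef_pos'],st['eef_rot']
hsv=cv2.cvtColor(im,cv2.COLOR_BGR2HSV)
q=.5808;x=np.array([np.cos(q),np.sin(q),0]);go([505,377,20],toolR(x,np.array([0,0,1.])))
# score carton pose: edge strength along projected top rectangle
g=cv2.GaussianBlur(im,(3,3),0).astype(float);mag=sum(np.hypot(cv2.Sobel(g[:,:,c],6,1,0),cv2.Sobel(g[:,:,c],6,0,1)) for c in range(3))
u=np.linspace(-1,1,60)
E4=np.r_[np.c_[65.5*u,27.5+0*u],np.c_[65.5*u,-27.5+0*u],np.c_[65.5+0*u,27.5*u],np.c_[-65.5+0*u,27.5*u]]
E4=np.c_[E4,67+0*E4[:,0]]
def sc(p):
    X=E4@Ro.from_euler('z',p[2]).as_matrix().T+[p[0],p[1],0]
    uv=projw(X,pos,rot).astype(np.float32)
    v=cv2.remap(mag,uv[:,:1],uv[:,1:],1).reshape(4,60)
    ok=((uv[:,1]<225)).reshape(4,60)
    return np.minimum(v,300)[ok].mean(),ok.mean(1),v.mean(1).round()
best=max(((sc((a,b,c))[0],a,b,c) for a in np.arange(490,522,1.) for b in np.arange(362,393,1.) for c in np.arange(.50,.67,.02)))
print(best,sc(best[1:]),sc((505,377,.58)))
E
```

```text
clock: 19.37
eef_pos: [546.2, 14.1, 245.7]
eef_rot: [2.867, -0.125, 1.17]
clock: 19.78
eef_pos: [525.1, 196.9, 222.3]
eef_rot: [3.014, -0.081, 0.87]
clock: 20.2
eef_pos: [504.0, 379.2, 198.7]
eef_rot: [-3.141, 0.004, 0.579]
shift m [ 0.0006 -0.0005 -0.1785] rot [ 0.16 -0.14 -0.15] | 0.3 t 20.4 q [ 0.58  0.49  1.28 -0.    1.38  1.57] F [-0.1 -1.   0.6] gap 92.2Traceback (most recent call last):
  File "<stdin>", line 18, in <module>
  File "<stdin>", line 18, in <genexpr>
  File "<stdin>", line 14, in sc
  File "h.py", line 10, in projw
    i=manip.camera_info('wrist');T=np.array(i['tool_from_camera']);K=np.array(i['camera_matrix'])
ValueError: time passes only in moves, steps and waits
```

```bash
sed -i 's/manip.camera_info(/CI(/' h.py; sed -i '1a from functools import lru_cache\nCI=lru_cache(None)(lambda n: manip.camera_info(n))' h.py
cat > cart.py <<'E'
from h import *
im=cv2.imread('pics/w7.png');st=manip.read_state();pos,rot=st['eef_pos'],st['eef_rot'];print(pos,rot)
g=cv2.GaussianBlur(im,(3,3),0).astype(float);mag=sum(np.hypot(cv2.Sobel(g[:,:,c],6,1,0),cv2.Sobel(g[:,:,c],6,0,1)) for c in range(3))
u=np.linspace(-1,1,60)
E4=np.r_[np.c_[65.5*u,27.5+0*u],np.c_[65.5*u,-27.5+0*u],np.c_[65.5+0*u,27.5*u],np.c_[-65.5+0*u,27.5*u]]
E4=np.c_[E4,67+0*E4[:,0]]
def sc(p):
    X=E4@Ro.from_euler('z',p[2]).as_matrix().T+[p[0],p[1],0]
    uv=projw(X,pos,rot).astype(np.float32)
    v=cv2.remap(mag,uv[:,:1],uv[:,1:],1).reshape(4,60)
    ok=(uv[:,1]<235).reshape(4,60)
    return np.minimum(v,300)[ok].mean(),ok.mean(1),v.mean(1).round()
L=sorted(((sc((a,b,c))[0],a,b,c) for a in np.arange(490,522,1.) for b in np.arange(362,393,1.) for c in np.arange(.50,.67,.02)))[::-1]
for l in L[:4]:print(np.round(l,2))
print(sc(L[0][1:]),sc((505,377,.58)))
E
python3 cart.py
```

```text
[504.37490569 377.49908224 198.48444606] [3.14057232 0.00351609 0.58334927]
[297.   507.   379.     0.58]
[294.61 507.   378.     0.58]
[293.45 506.   378.     0.58]
[291.09 506.   378.     0.56]
(np.float64(296.9964761856599), array([0.95, 0.95, 1.  , 0.  ]), array([ 331., 1076.,  655.,  660.])) (np.float64(271.3590470715315), array([0.93333333, 0.93333333, 1.        , 0.        ]), array([321., 859., 281.,  37.]))
```

```bash
python3 -m inch '[{"gripper":0.98,"dx":0.0026,"dy":0.0015,"dz":-0.035,"wx":0,"wy":-0.1,"wz":-0.1},{"gripper":0.98,"dx":0.0026,"dy":0.0015,"dz":-0.07,"wx":0,"wy":-0.1,"wz":-0.1},{"gripper":0.98,"dx":0.0026,"dy":0.0015,"dz":-0.11,"wx":0,"wy":-0.1,"wz":-0.1},{"gripper":0.98,"dx":0.0026,"dy":0.0015,"dz":-0.15,"wx":0,"wy":-0.1,"wz":-0.1},{"gripper":0.98,"dx":0.0026,"dy":0.0015,"dz":-0.176,"wx":0,"wy":-0.1,"wz":-0.1}]' 25
python3 -m inch '[{"gripper":0.98,"dx":0,"dy":0,"dz":-0.002,"wx":0,"wy":0,"wz":0},{"gripper":0.98,"dx":0,"dy":0,"dz":-0.002,"wx":0,"wy":0,"wz":0},{"gripper":0.6,"dx":0,"dy":0,"dz":-0.002,"wx":0,"wy":0,"wz":0},{"gripper":0.4,"dx":0,"dy":0,"dz":-0.002,"wx":0,"wy":0,"wz":0},{"gripper":0.4,"dx":0,"dy":0,"dz":-0.002,"wx":0,"wy":0,"wz":0}]' 25
python3 -m inch '[{"gripper":0.4,"dx":0,"dy":0,"dz":0,"wx":0,"wy":0,"wz":0},{"gripper":0.4,"dx":0,"dy":0,"dz":0,"wx":0,"wy":0,"wz":0},{"gripper":0.4,"dx":0,"dy":0,"dz":0,"wx":0,"wy":0,"wz":0},{"gripper":0.4,"dx":0,"dy":0,"dz":0,"wx":0,"wy":0,"wz":0},{"gripper":0.4,"dx":0,"dy":0,"dz":0,"wx":0,"wy":0,"wz":0}]' 25
python3 - <<'E'
from h import *
G0=np.array([610.1,-163.25,180.4]);RG=Ro.from_euler('xyz',[2.71,-.124,1.475]).as_matrix()
print('seat from contact',G0+RG@[75,0,9.4],'n',-RG[:,2],'fit',frame(75)[0],frame(75)[2])
E
```

```text
clock: 20.82
eef_pos: [506.4, 376.3, 20.9]
eef_rot: [3.14, 0.003, 0.579]
wrist_force: [0.1, 0.5, -0.8]
finger_gap: 92.5
finger_force: 0.0
clock: 21.23
eef_pos: [508.5, 378.9, 25.3]
eef_rot: [3.14, -0.005, 0.579]
wrist_force: [0.8, -0.8, 0.2]
finger_gap: 75.5
finger_force: 0.0
clock: 21.65
eef_pos: [507.8, 378.8, 23.8]
eef_rot: [3.14, -0.002, 0.579]
wrist_force: [-2.4, 0.7, 6.6]
finger_gap: 54.9
finger_force: 25.0
seat from contact [621.23382589 -88.49204415 181.20371553] n [-0.42714536 -0.07181374  0.90132659] fit [622.88996921 -88.54938651 178.84854207] [-0.42909722 -0.07120811  0.9004471 ]
```

```bash
cat >> h.py <<'E'
SEAT=np.array([621.23,-88.49,181.2]);RB=Rs(YAW);PAD=SEAT-RB@[139.5,0,69]
E
python3 -m inch '[{"gripper":0.4,"dx":0,"dy":0,"dz":0.02,"wx":0,"wy":0,"wz":0},{"gripper":0.4,"dx":0,"dy":0,"dz":0.06,"wx":0,"wy":0,"wz":0},{"gripper":0.4,"dx":0,"dy":0,"dz":0.1,"wx":0,"wy":0,"wz":0},{"gripper":0.4,"dx":0,"dy":0,"dz":0.14,"wx":0,"wy":0,"wz":0},{"gripper":0.4,"dx":0,"dy":0,"dz":0.176,"wx":0,"wy":0,"wz":0}]' 30
python3 - <<'E'
from h import *
for k in range(3):manip.camera('top')
print(PAD);R=toolR(RB[:,0],RB[:,2])
go(PAD+RB@[12,0,24+50],R)
E
```

```text
clock: 22.07
eef_pos: [507.5, 378.3, 201.4]
eef_rot: [3.14, -0.002, 0.579]
wrist_force: [1.0, 0.3, -1.6]
finger_gap: 54.9
finger_force: 30.0
[ 526.92003079 -104.14061349   58.39145793]
shift m [-0.0025 -0.4865 -0.0715] rot [  9.41 -23.82 -23.36] | 34.7 t 22.22 q [ 0.58  0.49  1.27 -0.    1.38  1.58] F [-0.5 -0.  -1.8] gap 54.9
```

```bash
for i in 1 2 3; do python3 -m inch '[{"gripper":0.4,"dx":0,"dy":-0.032,"dz":-0.005,"wx":0.6,"wy":-1.6,"wz":-1.6},{"gripper":0.4,"dx":0,"dy":-0.065,"dz":-0.01,"wx":1.3,"wy":-3.2,"wz":-3.1},{"gripper":0.4,"dx":0,"dy":-0.097,"dz":-0.014,"wx":1.9,"wy":-4.8,"wz":-4.7},{"gripper":0.4,"dx":-0.001,"dy":-0.13,"dz":-0.019,"wx":2.5,"wy":-6.4,"wz":-6.2},{"gripper":0.4,"dx":-0.001,"dy":-0.1622,"dz":-0.0238,"wx":3.14,"wy":-7.94,"wz":-7.79}]' 30|head -3; done
python3 - <<'E'
from h import *
for k in range(4):manip.camera('top')
R=toolR(RB[:,0],RB[:,2])
go(PAD+RB@[12,0,24+6],R)
E
```

```text
clock: 22.63
eef_pos: [505.4, 214.4, 173.0]
eef_rot: [3.119, -0.147, 0.444]
clock: 23.05
eef_pos: [504.2, 52.5, 149.4]
eef_rot: [3.12, -0.296, 0.307]
clock: 23.47
eef_pos: [503.2, -109.5, 125.8]
eef_rot: [-3.14, -0.444, 0.162]
shift m [ 0.0212  0.0039 -0.0354] rot [-0.04 -0.45  0.11] | 0.5 t 23.67 q [-0.41  0.12  2.01  0.38  0.67  0.74] F [-0.8 -0.3 -1.9] gap 54.7
```

```bash
python3 -m inch '[{"gripper":0.4,"dx":0.006,"dy":0.001,"dz":-0.01,"wx":0,"wy":-0.2,"wz":0},{"gripper":0.4,"dx":0.012,"dy":0.002,"dz":-0.02,"wx":0,"wy":-0.4,"wz":0.1},{"gripper":0.4,"dx":0.018,"dy":0.003,"dz":-0.03,"wx":0,"wy":-0.4,"wz":0.1},{"gripper":0.4,"dx":0.0212,"dy":0.0039,"dz":-0.0354,"wx":0,"wy":-0.4,"wz":0.1},{"gripper":0.4,"dx":0.0212,"dy":0.0039,"dz":-0.0354,"wx":0,"wy":-0.4,"wz":0.1}]' 30|head -4
for i in 1 2; do python3 -m inch '[{"gripper":0.4,"dx":0.0003,"dy":0,"dz":-0.0006,"wx":0,"wy":0,"wz":0},{"gripper":0.4,"dx":0.0006,"dy":0.0001,"dz":-0.0012,"wx":0,"wy":0,"wz":0},{"gripper":0.4,"dx":0.0009,"dy":0.0001,"dz":-0.0018,"wx":0,"wy":0,"wz":0},{"gripper":0.4,"dx":0.0009,"dy":0.0001,"dz":-0.0018,"wx":0,"wy":0,"wz":0},{"gripper":0.4,"dx":0.0009,"dy":0.0001,"dz":-0.0018,"wx":0,"wy":0,"wz":0}]' 30|head -4;done
python3 - <<'E'
from h import *
s=manip.read_state();print(RB.T@(s['eef_pos']-PAD),RB.T@s['wrist_force'],s['moment'])
E
```

```text
clock: 24.08
eef_pos: [525.5, -102.7, 90.8]
eef_rot: [-3.141, -0.45, 0.168]
wrist_force: [-1.0, 1.1, -1.8]
clock: 24.5
eef_pos: [526.8, -104.2, 90.9]
eef_rot: [3.14, -0.453, 0.166]
wrist_force: [0.5, -0.5, -1.5]
clock: 24.92
eef_pos: [527.6, -104.0, 88.7]
eef_rot: [3.141, -0.452, 0.166]
wrist_force: [0.5, -0.3, -1.0]
[ 1.38316893e+01 -8.59729981e-03  2.69838604e+01] [-0.0749446  -0.35813285 -1.09294662] [-0.09331704  0.51336669 -0.05140222]
```

```bash
for i in 1 2; do python3 -m inch '[{"gripper":0.4,"dx":0.0003,"dy":0,"dz":-0.0006,"wx":0,"wy":0,"wz":0},{"gripper":0.4,"dx":0.0006,"dy":0.0001,"dz":-0.0012,"wx":0,"wy":0,"wz":0},{"gripper":0.4,"dx":0.0006,"dy":0.0001,"dz":-0.0013,"wx":0,"wy":0,"wz":0},{"gripper":0.4,"dx":0.0006,"dy":0.0001,"dz":-0.0013,"wx":0,"wy":0,"wz":0},{"gripper":0.4,"dx":0.0006,"dy":0.0001,"dz":-0.0013,"wx":0,"wy":0,"wz":0}]' 30|head -4;done
python3 - <<'E'
from h import *
s=manip.read_state();print(RB.T@(s['eef_pos']-PAD),RB.T@s['wrist_force'],s['moment'])
E
```

```text
clock: 25.33
eef_pos: [528.2, -103.9, 87.4]
eef_rot: [3.141, -0.452, 0.166]
wrist_force: [-0.1, 0.4, -2.2]
clock: 25.75
eef_pos: [528.8, -103.8, 86.1]
eef_rot: [3.141, -0.452, 0.166]
wrist_force: [0.0, 0.6, -1.6]
[ 1.38171594e+01 -7.80525898e-03  2.41259470e+01] [-0.59150696  0.56221242 -1.49827834] [-0.08728421  0.47450532 -0.05989408]
```

```bash
python3 -m inch '[{"gripper":0.4,"dx":-0.003,"dy":-0.0005,"dz":-0.0015,"wx":0,"wy":0,"wz":0},{"gripper":0.4,"dx":-0.006,"dy":-0.001,"dz":-0.0029,"wx":0,"wy":0,"wz":0},{"gripper":0.4,"dx":-0.008,"dy":-0.0013,"dz":-0.0039,"wx":0,"wy":0,"wz":0},{"gripper":0.4,"dx":-0.0089,"dy":-0.0015,"dz":-0.0044,"wx":0,"wy":0,"wz":0},{"gripper":0.4,"dx":-0.0089,"dy":-0.0015,"dz":-0.0044,"wx":0,"wy":0,"wz":0}]' 30|head -4
python3 -c "
from h import *
s=manip.read_state();print(RB.T@(s['eef_pos']-PAD),RB.T@s['wrist_force'],s['moment'])"
python3 -m inch '[{"gripper":0.4,"dx":-0.0004,"dy":-0.0001,"dz":-0.0002,"wx":0,"wy":0,"wz":0},{"gripper":0.4,"dx":-0.0009,"dy":-0.0001,"dz":-0.0004,"wx":0,"wy":0,"wz":0},{"gripper":0.4,"dx":-0.0014,"dy":-0.0002,"dz":-0.0007,"wx":0,"wy":0,"wz":0},{"gripper":0.4,"dx":-0.0014,"dy":-0.0002,"dz":-0.0007,"wx":0,"wy":0,"wz":0},{"gripper":0.4,"dx":-0.0014,"dy":-0.0002,"dz":-0.0007,"wx":0,"wy":0,"wz":0}]' 30|head -4
python3 -c "
from h import *
s=manip.read_state();print(RB.T@(s['eef_pos']-PAD),RB.T@s['wrist_force'],s['moment'])"
```

```text
clock: 26.17
eef_pos: [519.6, -105.4, 81.6]
eef_rot: [3.141, -0.452, 0.166]
wrist_force: [0.6, -0.0, -1.6]
[ 3.44409138 -0.03013788 24.09647032] [-0.19823592 -0.11922455 -1.6541142 ] [-0.09722601  0.41837763  0.0424895 ]
clock: 26.58
eef_pos: [518.5, -105.5, 81.0]
eef_rot: [3.141, -0.452, 0.166]
wrist_force: [0.6, -0.2, -2.6]
[ 2.21161283  0.02680601 24.09118057] [-0.60718947 -0.31398421 -2.54725436] [-0.07839747  0.43374737  0.03024133]
```

Continue in small steps down-slope, stopping on contact.

```bash
for i in 1 2; do python3 -m inch '[{"gripper":0.4,"dx":-0.0004,"dy":-0.0001,"dz":-0.0002,"wx":0,"wy":0,"wz":0},{"gripper":0.4,"dx":-0.0009,"dy":-0.0001,"dz":-0.0004,"wx":0,"wy":0,"wz":0},{"gripper":0.4,"dx":-0.0013,"dy":-0.0002,"dz":-0.0007,"wx":0,"wy":0,"wz":0},{"gripper":0.4,"dx":-0.0013,"dy":-0.0002,"dz":-0.0007,"wx":0,"wy":0,"wz":0},{"gripper":0.4,"dx":-0.0013,"dy":-0.0002,"dz":-0.0007,"wx":0,"wy":0,"wz":0}]' 30|head -1
python3 -c "
from h import *
s=manip.read_state();print(RB.T@(s['eef_pos']-PAD),RB.T@s['wrist_force'],s['moment'])"; done
```

```text
clock: 27.0
[7.84890045e-01 9.67664295e-03 2.40589784e+01] [ 0.272745   -0.43451836 -0.98135918] [ 0.0070609   0.29165076 -0.03131426]
clock: 27.42
[ 0.54053691 -0.1503796  24.36159559] [ 6.87094396  2.74741589 -1.78944363] [ 0.87783413 -1.20230738 -0.07400249]
```

```bash
for i in 1 2; do python3 -m inch '[{"gripper":0.4,"dx":0.0002,"dy":0,"dz":-0.0005,"wx":0,"wy":0,"wz":0},{"gripper":0.4,"dx":0.0004,"dy":0.0001,"dz":-0.0009,"wx":0,"wy":0,"wz":0},{"gripper":0.4,"dx":0.0005,"dy":0.0001,"dz":-0.0012,"wx":0,"wy":0,"wz":0},{"gripper":0.4,"dx":0.0005,"dy":0.0001,"dz":-0.0012,"wx":0,"wy":0,"wz":0},{"gripper":0.4,"dx":0.0005,"dy":0.0001,"dz":-0.0012,"wx":0,"wy":0,"wz":0}]' 30|head -1
python3 -c "
from h import *
s=manip.read_state();print(RB.T@(s['eef_pos']-PAD),RB.T@s['wrist_force'],s['moment'])"; done
```

```text
clock: 27.83
[ 0.80150258 -0.22249516 23.71874712] [ 5.54823839  4.49725723 14.88903274] [0.81446365 0.07142008 0.05724174]
clock: 28.25
[ 0.89666121 -0.16705679 23.38856801] [-4.24348939  7.60792656 42.27909524] [1.10006712 1.20244581 0.57998371]
```

```bash
python3 -m inch '[{"gripper":0.4,"dx":-0.0005,"dy":-0.0001,"dz":0.0011,"wx":0,"wy":0,"wz":0},{"gripper":0.4,"dx":-0.001,"dy":-0.0002,"dz":0.0009,"wx":0,"wy":0,"wz":0},{"gripper":0.4,"dx":-0.0015,"dy":-0.0003,"dz":0.0007,"wx":0,"wy":0,"wz":0},{"gripper":0.4,"dx":-0.0015,"dy":-0.0003,"dz":0.0007,"wx":0,"wy":0,"wz":0},{"gripper":0.4,"dx":-0.0015,"dy":-0.0003,"dz":0.0007,"wx":0,"wy":0,"wz":0}]' 30|head -1
python3 -c "
from h import *
s=manip.read_state();print(RB.T@(s['eef_pos']-PAD),RB.T@s['wrist_force'],s['moment'])"
python3 -m inch '[{"gripper":0.6,"dx":0,"dy":0,"dz":0,"wx":0,"wy":0,"wz":0},{"gripper":0.7,"dx":0,"dy":0,"dz":0,"wx":0,"wy":0,"wz":0},{"gripper":0.8,"dx":0,"dy":0,"dz":0,"wx":0,"wy":0,"wz":0},{"gripper":0.8,"dx":0,"dy":0,"dz":0,"wx":0,"wy":0,"wz":0},{"gripper":0.8,"dx":0,"dy":0,"dz":0,"wx":0,"wy":0,"wz":0}]' 15|head -5
python3 - <<'E'
from h import *
s,d,n=frame(73.5);G0=np.array([610.1,-163.25,180.4]);RG=Ro.from_euler('xyz',[2.71,-.124,1.475]).as_matrix()
t=manip.read_state();print(RB.T@(t['eef_pos']-PAD))
go(G0-80*RG[:,2],RG)
E
```

```text
clock: 28.67
[ 0.69601642 -0.44970818 23.73026401] [12.18951015  4.90797181  4.4383498 ] [ 1.50151951 -1.70202408  0.05690106]
clock: 29.08
eef_pos: [515.2, -106.0, 77.7]
eef_rot: [3.141, -0.452, 0.166]
wrist_force: [0.3, -0.4, -0.5]
finger_gap: 74.8
[-2.27139128  0.04683407 22.53667595]
shift m [ 0.0607 -0.063   0.1748] rot [-31.49  -5.07  66.14] | 73.4 t 29.08 q [-0.39  0.22  2.03  0.46  0.55  0.66] F [ 0.3 -0.4 -0.5] gap 74.8
```

```bash
python3 -m inch '[{"gripper":0.8,"dx":-0.006,"dy":-0.001,"dz":0.013,"wx":0,"wy":0,"wz":0},{"gripper":0.8,"dx":-0.017,"dy":-0.003,"dz":0.036,"wx":0,"wy":0,"wz":0},{"gripper":0.8,"dx":-0.03,"dy":-0.005,"dz":0.063,"wx":0,"wy":0,"wz":0},{"gripper":0.7,"dx":-0.043,"dy":-0.007,"dz":0.09,"wx":0,"wy":0,"wz":0},{"gripper":0.6,"dx":-0.051,"dy":-0.0085,"dz":0.108,"wx":0,"wy":0,"wz":0}]' 15|head -3
python3 - <<'E'
from h import *
for k in range(3): im=manip.camera('top')
cv2.imwrite('pics/t8.png',im)
G0=np.array([610.1,-163.25,180.4]);RG=Ro.from_euler('xyz',[2.71,-.124,1.475]).as_matrix()
go(G0-90*RG[:,2],RG)
E
```

```text
clock: 29.5
eef_pos: [463.7, -114.8, 188.1]
eef_rot: [3.139, -0.453, 0.167]
shift m [ 0.107  -0.0548  0.0747] rot [-31.52  -4.88  66.12] | 73.4 t 29.65 q [-0.47 -0.06  2.03  0.36  0.82  0.74] F [ 0.7  0.5 -1.4] gap 57.0
```

```bash
for i in 1 2 3; do python3 -m inch '[{"gripper":0.5,"dx":0.0071,"dy":-0.0037,"dz":0.005,"wx":-2.1,"wy":-0.33,"wz":4.41},{"gripper":0.5,"dx":0.0143,"dy":-0.0073,"dz":0.01,"wx":-4.2,"wy":-0.65,"wz":8.82},{"gripper":0.5,"dx":0.0214,"dy":-0.011,"dz":0.0149,"wx":-6.3,"wy":-0.98,"wz":13.22},{"gripper":0.5,"dx":0.0286,"dy":-0.0146,"dz":0.0199,"wx":-8.4,"wy":-1.3,"wz":17.63},{"gripper":0.5,"dx":0.0357,"dy":-0.0183,"dz":0.0249,"wx":-10.5,"wy":-1.63,"wz":22.04}]' 25|head -3; done
cat > chk.py <<'E'
from h import *
for k in range(4): st=manip.read_state();im=manip.camera('wrist')
pos,rot=st['eef_pos'],st['eef_rot']
cv2.imwrite('pics/w9.png',im)
g=cv2.GaussianBlur(im,(3,3),0).astype(float);mag=sum(np.hypot(cv2.Sobel(g[:,:,c],6,1,0),cv2.Sobel(g[:,:,c],6,0,1)) for c in range(3))
u=np.linspace(-1,1,60)
E4=np.r_[np.c_[65.5*u,27.5+0*u],np.c_[65.5*u,-27.5+0*u],np.c_[65.5+0*u,27.5*u],np.c_[-65.5+0*u,27.5*u]]
E4=np.c_[E4,67+0*E4[:,0]]
def sc(p):
    X=E4@Ro.from_euler('z',p[2]).as_matrix().T+[p[0],p[1],0];X=X@RB.T+PAD
    uv=projw(X,pos,rot).astype(np.float32)
    v=cv2.remap(mag,uv[:,:1],uv[:,1:],1).reshape(4,60)
    return np.minimum(v,300).mean(),v.mean(1).round(),uv.min(0),uv.max(0)
L=sorted(((sc((a,b,c))[0],a,b,c) for a in np.arange(-8,9,1.) for b in np.arange(-8,9,1.) for c in np.arange(-.08,.081,.02)))[::-1]
for l in L[:4]:print(np.round(l,2))
print(sc(L[0][1:]))
G0=np.array([610.1,-163.25,180.4]);RG=Ro.from_euler('xyz',[2.71,-.124,1.475]).as_matrix()
go(G0,RG)
# boss on pin: dark ring centre
px=projw([SEAT+16*RB[:,2],SEAT+35*RB[:,2]],pos,rot);print('boss expected',px)
E
python3 chk.py
```

```text
clock: 30.07
eef_pos: [500.5, -132.7, 209.0]
eef_rot: [2.945, -0.405, 0.638]
clock: 30.48
eef_pos: [536.3, -151.0, 233.7]
eef_rot: [2.796, -0.287, 1.075]
clock: 30.9
eef_pos: [572.1, -169.3, 258.4]
eef_rot: [2.714, -0.122, 1.478]
[292.28   1.    -1.     0.  ]
[288.85   1.     0.     0.  ]
[288.07   0.    -1.     0.  ]
[ 2.8738e+02  1.0000e+00 -1.0000e+00  2.0000e-02]
(np.float64(292.2841181182033), array([595., 670., 500., 684.]), array([ 70.042366, 111.987144], dtype=float32), array([192.9868, 202.6533], dtype=float32))
shift m [ 0.0387  0.0058 -0.0784] rot [-0.06 -0.25  0.18] | 0.3 t 31.1 q [-0.47  0.15  1.64  0.31  1.01 -0.46] F [ 0.2 -0.   0.3] gap 47.0
boss expected [[257.36979934 114.41605265]
 [257.31308509 113.9855427 ]]
```

```bash
python3 -m inch '[{"gripper":0.5,"dx":0.008,"dy":0.001,"dz":-0.016,"wx":0,"wy":0,"wz":0},{"gripper":0.5,"dx":0.018,"dy":0.003,"dz":-0.037,"wx":0,"wy":-0.1,"wz":0.1},{"gripper":0.5,"dx":0.028,"dy":0.004,"dz":-0.058,"wx":0,"wy":-0.2,"wz":0.2},{"gripper":0.5,"dx":0.0375,"dy":0.0057,"dz":-0.076,"wx":0,"wy":-0.2,"wz":0.2},{"gripper":0.5,"dx":0.0378,"dy":0.0057,"dz":-0.0766,"wx":0,"wy":-0.2,"wz":0.2}]' 25|head -4
python3 -m inch '[{"gripper":0.4,"dx":0,"dy":0,"dz":0,"wx":0,"wy":0,"wz":0},{"gripper":0.2,"dx":0,"dy":0,"dz":0,"wx":0,"wy":0,"wz":0},{"gripper":0,"dx":0,"dy":0,"dz":0,"wx":0,"wy":0,"wz":0},{"gripper":0,"dx":0,"dy":0,"dz":0,"wx":0,"wy":0,"wz":0},{"gripper":0,"dx":0,"dy":0,"dz":0,"wx":0,"wy":0,"wz":0}]' 25
cat > arc.py <<'E'
from h import *
for k in range(2):manip.camera('top')
s=manip.read_state();p=s['eef_pos'];R=Ro.from_euler('xyz',s['eef_rot']).as_matrix();n=-R[:,2]
print('local',RB.T@(p-SEAT),'tool axes in board',(RB.T@R).round(3).tolist(),RB.T@s['wrist_force'],s['moment'])
x=RB.T@R[:,0];phi=np.degrees(np.arctan2(x[1],x[0]));print('phi',phi,'n',n)
E
python3 arc.py
```

```text
clock: 31.52
eef_pos: [608.4, -162.5, 179.1]
eef_rot: [2.715, -0.126, 1.476]
wrist_force: [-0.6, 0.8, -0.7]
clock: 31.93
eef_pos: [609.3, -163.9, 185.0]
eef_rot: [2.707, -0.122, 1.478]
wrist_force: [0.5, 0.2, -0.3]
finger_gap: 16.7
finger_force: 0.0
local [-20.11998009 -72.42297997  13.80562919] tool axes in board [[0.281, 0.96, -0.0], [0.96, -0.281, 0.0], [0.0, -0.0, -1.0]] [-2.07796273  1.53692577  7.94304432] [ 0.01333822  0.70955977 -0.01655231]
phi 73.69322962246605 n [-0.429062   -0.0713889   0.90044957]
```

```bash
python3 -m inch '[{"gripper":0,"dx":-0.0015,"dy":-0.0003,"dz":0.0032,"wx":0,"wy":0,"wz":0},{"gripper":0,"dx":-0.0035,"dy":-0.0006,"dz":0.0073,"wx":0,"wy":0,"wz":0},{"gripper":0,"dx":-0.0055,"dy":-0.0009,"dz":0.0115,"wx":0,"wy":0,"wz":0},{"gripper":0,"dx":-0.0069,"dy":-0.0011,"dz":0.0144,"wx":0,"wy":0,"wz":0},{"gripper":0,"dx":-0.0069,"dy":-0.0011,"dz":0.0144,"wx":0,"wy":0,"wz":0}]' 25
python3 arc.py
python3 - <<'E'
from h import *
s=manip.read_state();R=Ro.from_euler('xyz',s['eef_rot']).as_matrix();n=RB[:,2]
x=RB.T@R[:,0];phi=np.degrees(np.arctan2(x[1],x[0]));st=phi/12
r0=-75*R[:,0]
for c,m in((0,5),(5,5),(10,2)):
    a=Ro.from_rotvec(-n*np.radians(st*c)).apply(r0)
    for k in range(1,m+1):
        b=Ro.from_rotvec(-n*np.radians(st*(c+k))).apply(r0)
        print(c,((b-a)/1000).round(4),(-n*st*k).round(2))
E
```

```text
clock: 32.45
eef_pos: [602.4, -165.0, 199.4]
eef_rot: [2.707, -0.122, 1.478]
wrist_force: [-0.3, -1.0, -1.5]
finger_gap: 15.8
finger_force: 25.0
local [-20.40337593 -72.25117295  29.17576623] tool axes in board [[0.281, 0.96, -0.001], [0.96, -0.281, 0.001], [0.0, -0.001, -1.0]] [-0.40707094 -0.39251147 -1.28172027] [-0.09562292  0.34699838  0.01824479]
phi 73.69912783873522 n [-0.42848258 -0.07167049  0.90070307]
0 [-0.0072  0.0015 -0.0033] [ 2.64  0.44 -5.53]
0 [-0.0142  0.0039 -0.0065] [  5.27   0.87 -11.06]
0 [-0.0209  0.007  -0.0094] [  7.91   1.31 -16.59]
0 [-0.0274  0.0109 -0.0122] [ 10.54   1.75 -22.12]
0 [-0.0334  0.0156 -0.0147] [ 13.18   2.19 -27.65]
5 [-0.0056  0.0053 -0.0022] [ 2.64  0.44 -5.53]
5 [-0.0107  0.0112 -0.0042] [  5.27   0.87 -11.06]
5 [-0.0151  0.0177 -0.0058] [  7.91   1.31 -16.59]
5 [-0.019   0.0247 -0.0071] [ 10.54   1.75 -22.12]
5 [-0.0221  0.032  -0.008 ] [ 13.18   2.19 -27.65]
10 [-0.0024  0.0076 -0.0006] [ 2.64  0.44 -5.53]
10 [-0.0041  0.0155 -0.0007] [  5.27   0.87 -11.06]
```

```bash
python3 -m inch '[{"gripper":0,"dx":-0.0072,"dy":0.0015,"dz":-0.0033,"wx":2.64,"wy":0.44,"wz":-5.53},{"gripper":0,"dx":-0.0142,"dy":0.0039,"dz":-0.0065,"wx":5.27,"wy":0.87,"wz":-11.06},{"gripper":0,"dx":-0.0209,"dy":0.007,"dz":-0.0094,"wx":7.91,"wy":1.31,"wz":-16.59},{"gripper":0,"dx":-0.0274,"dy":0.0109,"dz":-0.0122,"wx":10.54,"wy":1.75,"wz":-22.12},{"gripper":0,"dx":-0.0334,"dy":0.0156,"dz":-0.0147,"wx":13.18,"wy":2.19,"wz":-27.65}]' 25
python3 -m inch '[{"gripper":0,"dx":-0.0056,"dy":0.0053,"dz":-0.0022,"wx":2.64,"wy":0.44,"wz":-5.53},{"gripper":0,"dx":-0.0107,"dy":0.0112,"dz":-0.0042,"wx":5.27,"wy":0.87,"wz":-11.06},{"gripper":0,"dx":-0.0151,"dy":0.0177,"dz":-0.0058,"wx":7.91,"wy":1.31,"wz":-16.59},{"gripper":0,"dx":-0.019,"dy":0.0247,"dz":-0.0071,"wx":10.54,"wy":1.75,"wz":-22.12},{"gripper":0,"dx":-0.0221,"dy":0.032,"dz":-0.008,"wx":13.18,"wy":2.19,"wz":-27.65}]' 25
python3 -m inch '[{"gripper":0,"dx":-0.0024,"dy":0.0076,"dz":-0.0006,"wx":2.64,"wy":0.44,"wz":-5.53},{"gripper":0,"dx":-0.0041,"dy":0.0155,"dz":-0.0007,"wx":5.27,"wy":0.87,"wz":-11.06},{"gripper":0,"dx":-0.0041,"dy":0.0155,"dz":-0.0007,"wx":5.27,"wy":0.87,"wz":-11.06},{"gripper":0,"dx":-0.0041,"dy":0.0155,"dz":-0.0007,"wx":5.27,"wy":0.87,"wz":-11.06},{"gripper":0,"dx":-0.0041,"dy":0.0155,"dz":-0.0007,"wx":5.27,"wy":0.87,"wz":-11.06}]' 25
python3 arc.py
```

```text
clock: 32.97
eef_pos: [568.6, -149.1, 183.2]
eef_rot: [2.827, -0.326, 0.962]
wrist_force: [-0.4, 0.4, -0.8]
finger_gap: 15.9
finger_force: 25.0
clock: 33.38
eef_pos: [546.6, -116.9, 175.4]
eef_rot: [3.043, -0.44, 0.396]
wrist_force: [0.5, -0.1, -1.6]
finger_gap: 15.8
finger_force: 25.0
clock: 33.8
eef_pos: [543.0, -102.0, 175.0]
eef_rot: [3.141, -0.451, 0.169]
wrist_force: [0.2, 0.4, -1.6]
finger_gap: 15.8
finger_force: 25.0
local [-74.23454976  -0.60004024  28.98164932] tool axes in board [[1.0, 0.002, 0.001], [0.002, -1.0, 0.001], [0.001, -0.001, -1.0]] [-0.62902389  0.55913467 -1.23410015] [-0.09632004  0.41695352 -0.02967317]
phi 0.12540294614208902 n [-0.42942014 -0.07224414  0.9002106 ]
```

```bash
python3 -m inch '[{"gripper":0,"dx":0.0011,"dy":0.0002,"dz":-0.0023,"wx":0,"wy":0,"wz":0},{"gripper":0,"dx":0.0022,"dy":0.0004,"dz":-0.0047,"wx":0,"wy":0,"wz":0},{"gripper":0,"dx":0.0034,"dy":0.0006,"dz":-0.0072,"wx":0,"wy":0,"wz":0},{"gripper":0,"dx":0.0045,"dy":0.0007,"dz":-0.0094,"wx":0,"wy":0,"wz":0},{"gripper":0,"dx":0.0056,"dy":0.0009,"dz":-0.0117,"wx":0,"wy":0,"wz":0}]' 25|head -4
for i in 1 2 3; do python3 -m inch '[{"gripper":0,"dx":0.0002,"dy":0,"dz":-0.0004,"wx":0,"wy":0,"wz":0},{"gripper":0,"dx":0.0004,"dy":0.0001,"dz":-0.0009,"wx":0,"wy":0,"wz":0},{"gripper":0,"dx":0.0005,"dy":0.0001,"dz":-0.0011,"wx":0,"wy":0,"wz":0},{"gripper":0,"dx":0.0005,"dy":0.0001,"dz":-0.0011,"wx":0,"wy":0,"wz":0},{"gripper":0,"dx":0.0005,"dy":0.0001,"dz":-0.0011,"wx":0,"wy":0,"wz":0}]' 25|head -4;done
python3 arc.py
```

```text
clock: 34.32
eef_pos: [548.5, -100.8, 162.9]
eef_rot: [-3.14, -0.45, 0.165]
wrist_force: [0.3, -0.2, -1.8]
clock: 34.73
eef_pos: [549.0, -100.7, 162.4]
eef_rot: [-3.141, -0.451, 0.164]
wrist_force: [0.0, 0.5, -1.1]
clock: 35.15
eef_pos: [549.5, -100.6, 161.3]
eef_rot: [-3.141, -0.451, 0.164]
wrist_force: [-2.4, -0.9, 0.7]
clock: 35.57
eef_pos: [549.6, -100.6, 160.5]
eef_rot: [-3.141, -0.45, 0.165]
wrist_force: [-13.1, 0.3, 8.9]
local [-74.39119242  -0.23186145  12.9568097 ] tool axes in board [[1.0, 0.0, 0.0], [0.0, -1.0, 0.001], [0.0, -0.001, -1.0]] [-6.65149063  1.11188199 13.66718607] [-0.01650804  1.41023761  0.08627658]
phi 0.008801364426629932 n [-0.42925846 -0.07231691  0.90028187]
```

```bash
python3 -m inch '[{"gripper":0.1,"dx":-0.0002,"dy":0,"dz":0.0004,"wx":0,"wy":0,"wz":0},{"gripper":0.25,"dx":-0.0002,"dy":0,"dz":0.0004,"wx":0,"wy":0,"wz":0},{"gripper":0.45,"dx":-0.0002,"dy":0,"dz":0.0004,"wx":0,"wy":0,"wz":0},{"gripper":0.45,"dx":-0.0002,"dy":0,"dz":0.0004,"wx":0,"wy":0,"wz":0},{"gripper":0.45,"dx":-0.0002,"dy":0,"dz":0.0004,"wx":0,"wy":0,"wz":0}]' 15
python3 -m inch '[{"gripper":0.45,"dx":-0.004,"dy":-0.001,"dz":0.009,"wx":0,"wy":0,"wz":0},{"gripper":0.45,"dx":-0.012,"dy":-0.002,"dz":0.025,"wx":0,"wy":0,"wz":0},{"gripper":0.45,"dx":-0.023,"dy":-0.004,"dz":0.048,"wx":0,"wy":0,"wz":0},{"gripper":0.45,"dx":-0.036,"dy":-0.006,"dz":0.075,"wx":0,"wy":0,"wz":0},{"gripper":0.45,"dx":-0.046,"dy":-0.0075,"dz":0.096,"wx":0,"wy":0,"wz":0}]' 15
python3 - <<'E'
from h import *
for k in range(4): st=manip.read_state();im=manip.camera('wrist')
sc=manip.camera('scene');cv2.imwrite('pics/w10.png',im);cv2.imwrite('pics/s10.png',sc)
pos,rot=st['eef_pos'],st['eef_rot'];print(st['clock'])
h=cv2.cvtColor(im,cv2.COLOR_BGR2HSV)
m=cv2.inRange(h,(3,150,120),(14,255,255));m[250:]=0 if 0 else m[250:]
n,l,s,c=cv2.connectedComponentsWithStats(m)
for i in np.argsort(-s[1:,4])[:3]+1: print('orange',s[i],c[i].round(1))
a=[SEAT+RB@[-150,0,16],SEAT+RB@[0,0,16],SEAT+RB@[0,0,35]];print('wrist paddle,boss,pin expected',projw(a,pos,rot).round(1).tolist())
h=cv2.cvtColor(sc,cv2.COLOR_BGR2HSV);m=cv2.inRange(h,(3,150,120),(10,255,255))
n,l,s,c=cv2.connectedComponentsWithStats(m)
for i in np.argsort(-s[1:,4])[:3]+1: print('scene orange',s[i],c[i].round(1))
print('scene expected',proj('scene',a).round(1).tolist())
# dark boss in wrist
u,v=projw(a[1:2],pos,rot)[0].astype(int)
p=cv2.cvtColor(im,cv2.COLOR_BGR2GRAY)[v-32:v+33,u-32:u+33];d=cv2.inRange(p,0,50);n,l,s,c=cv2.connectedComponentsWithStats(d)
for i in np.argsort(-s[1:,4])[:2]+1: print('dark rel',s[i],(c[i]-32).round(1))
E
```

```text
clock: 36.08
eef_pos: [549.8, -100.5, 160.4]
eef_rot: [-3.14, -0.451, 0.164]
wrist_force: [-0.8, -0.7, -0.3]
finger_gap: 39.2
finger_force: 0.0
clock: 36.5
eef_pos: [502.9, -108.1, 258.9]
eef_rot: [-3.141, -0.452, 0.165]
wrist_force: [0.6, -0.4, 0.0]
finger_gap: 42.2
finger_force: 0.0
36.65
orange [ 231  234   51   48 1776] [255.6 257.9]
orange [267  44   6   4  11] [269.5  45.8]
orange [472  56   2   1   2] [472.5  56. ]
wrist paddle,boss,pin expected [[255.5, 262.2], [255.5, 117.2], [255.4, 116.9]]
scene orange [104  73  35  13 313] [122.   79.8]
scene orange [436 197  14  16  47] [440.9 203.3]
scene orange [426 221   8   8  31] [429.  224.7]
scene expected [[279.6, 222.0], [294.4, 176.1], [294.1, 173.0]]
dark rel [ 16  14  35  35 799] [ 1.4 -0.7]
```

Run:
```python
from h import *
st=manip.read_state();pos,rot=st['eef_pos'],st['eef_rot']
for z in(6,14,16,24):
    q=projw([SEAT+RB@[-150,28,z],SEAT+RB@[-150,-28,z],SEAT+RB@[-122,0,z]],pos,rot);print(z,abs(q[0,0]-q[1,0]).round(1),q[2].round(1))
im=cv2.imread('pics/s10.png');g=im.astype(float);mag=sum(np.hypot(cv2.Sobel(g[:,:,c],6,1,0),cv2.Sobel(g[:,:,c],6,0,1)) for c in range(3))
u=np.linspace(-1,1,40)[:,None]
L=np.r_[np.c_[65.5*u,-27.5+0*u,67+0*u],np.c_[-65.5+0*u,27.5*u,67+0*u],np.c_[-65.5+0*u,27.5+0*u,43+24*u]]
def s(p):
    uv=proj('scene',(L+p)@RB.T+PAD).astype(np.float32);return cv2.remap(mag,uv[:,:1],uv[:,1:],1).clip(0,300).mean()
B=sorted(((s([a,b,0]),a,b) for a in range(-12,13) for b in range(-10,11)))[::-1][:4];print(B,s([1,-1,0]))
```

```text
6 51.3 [256.2 233.9]
14 52.4 [256.2 236.8]
16 52.7 [256.2 237.5]
24 54.0 [256.2 240.6]
[(np.float64(300.0), -5, 1), (np.float64(299.9556780500814), -5, 0), (np.float64(299.9153431890352), -6, 0), (np.float64(299.8574991730432), -5, -1)] 288.0765588509313
```

```bash
python3 -c "
from cell import manip
print(manip.sign_off())"
```

```text
the job is handed in; nothing more can be done
None
```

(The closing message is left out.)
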